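# Pack the guitarist's accessory tray

### The arm

A 6-joint arm with a two-finger parallel gripper is mounted at the origin on the work surface. World frame = base frame: x ahead of the robot, y to its left, z up, the work surface at z = 0. Lengths are in mm, angles in rad, forces in N, time in s.
With the tool pointing down it reaches from about 350 to 875 mm from the base axis. Payload 4.2 kg.
Tool frame: the origin (TCP) lies midway between the tips of the shut fingers; the grasp point (between the pads) lies 19 mm behind it; z points along the fingers, y is the direction in which the jaws open and shut (so a half turn about z gives the same grasp; the last joint's range is limited). The gripper opens to 85 mm and grips with 20 to 120 N. Pads are 22 mm wide; open, the fingers measure 114 mm over their backs; the gripper's body (76 mm by 85 mm) begins 54 mm behind the grasp point. The pads swing forward as they close: fully open they stand 13 mm farther back than shut.
Start: joints at [1.407, 0.385, 0.008, 0, -1.194, -0.259], TCP at [256.414, 569.957, 231.312] pointing down, gripper open.
Joint ranges: [-3.14, 3.14], [-1.21, 2.06], [-1.07, 1.41], [-3.16, 2.05], [-2.99, -0.16], [-3.1, 3.1]. Speed limits (rad/s): [2.79, 2.79, 3.14, 3.14, 3.14, 3.14].

### API

Orientations are given as a unit quaternion [x, y, z, w].
In Python, from bench import arm gives the robot as it stands.
- The arm moves only by the tool servo_tool, never from a script. Its argument "rows" is a list of rows, each an object of numbers: "fingers": the finger opening in cm, from 0 to 8.54; "x", "y", "z": the shift along the tool's x, y, z in cm; "turn": the turn about the tool's z in degrees. A call has 1 to 10 rows; each row shifts and turns the commanded pose from where the row before left it, along the tool's axes as they then stand; what a row does not reach is not made up. A row lasts 1/12 s, in which the tool goes at most 41.7 mm and 7.16 degrees, less where a joint would pass 70% of its speed; a pose out of reach is approached as far as the arm can. A call is refused whole if a number of a shift passes 4.17 or a number of a turn 7.16, either way. A call with a gripper value outside its range is refused whole. The fingers move at their own pace and stop on an object; the grip force is fixed at half the most. Time passes only in rows, so rows that do not move let the fingers close. It gives the time, the measured TCP pose, the force and the opening at its end, in the units of the state.
- arm.read_state(): the state, without advancing time (a new reading comes with each control period).
- arm.get_image(name): name is "side" or "top" or "wrist"; returns (picture, depth): 420x560x3 uint8, red, green, blue; 420x560 float32, mm along the optical axis (not along the pixel's ray), 0 where there is no reading.
- arm.camera_model(name): a dict with "fx", "fy", "cx", "cy" (pixels), "pose" (4x4, takes a point from camera to world coordinates). Camera axes: x right, y down, z forward; pixel columns grow to the right and rows downward; lengths in mm; the calibration is good to about 2 mm. A picture is of the moment at which its call begins: read the wrist's pose just before it. camera_model takes no time and is no camera call; for the wrist camera it gives the pose at the moment of the call.
- arm.job_done(): hands the job in, once; it reports no verdict.
The state is a dict: "clock": time; "joints": joint angles; "joint_vel": joint speeds; "joint_efforts": joint torques, N m; "position": TCP position; "ee_rot": TCP orientation; "contact_force": force on the tool from outside, world axes, zero at the start; "wrist_torque": the same for the moment, N m; "gripper_width": finger opening in mm.
Only numpy, scipy, OpenCV 4.12 (cv2) and the standard library are available. Lean on these libraries where they do the work, as an engineer would, in place of code of your own. Each camera call takes 0.05 s, during which the arm holds its last target.

### The job

Pack the accessory tray for tonight's gig: the red pick tin goes in the yellow well, the green glass slide in the blue well, the steel capo in the green well and the orange-and-black battery in the white well, each in the middle of its well and the same way up as it is now, with the capo lying lengthwise along its well. The blue tin and the brass slide stay at home: leave them standing where they are.

Things in the scene. Friction and masses are not known exactly. Their poses are not given: they have to be found in the camera images.
- red_tin: The pick tin: bright red flip-top tin, a rounded rectangular box 50 (x) x 38 (y) x 26 high with a cream rectangle on its lid, about 50 g, lid up; origin at the centre of its underside, z up. Sizes in mm. It stands anywhere on the board, at any yaw.
- glass_slide: The glass slide: translucent green glass guitar slide, an open tube of outside diameter 28, bore 21, standing on end, 60 high; origin on its axis at the bottom end, z along the axis, up. About 60 g. Sizes in mm. It stands anywhere on the board.
- capo: Steel spring capo lying flat on its side, rigid, 72 (x) x 34 (y) x 22 mm high, 80 g, any yaw. Two steel arms run along x with a dark pivot between, black rubber on one handle and in the jaw. Around x = 0 (-14 to 34 mm) the outer faces are flat and parallel at y = +17 and -17 mm: grip across y at the origin. Origin: centre of its underside, z up. Either end may point either way in its well.
- battery: The battery for the pedals: a block 26.5 (x) x 17.5 (y), standing 46 high with two metal studs on top to 49, black below with an orange top, about 46 g. Sizes in mm. Origin at the centre of its underside, z up. It stands anywhere on the board, at any yaw.
- well_yellow: The yellow shallow well, one of four (colours swap places) side by side in a dark wooden tray fixed to the board (120 x 360, outer wall top 13 above the board), turned a little. 104 (x, long side, across the row) x 84 (y, along the row) outside, walls 3. Origin: centre of its underside, 4 above the board; inner floor 3 and rim 8 above the origin. For the red tin. Sizes in mm.
- well_blue: The blue shallow well, one of four (colours swap places) side by side in a dark wooden tray fixed to the board (120 x 360, outer wall top 13 above the board), turned a little. 104 (x, long side, across the row) x 84 (y, along the row) outside, walls 3. Origin: centre of its underside, 4 above the board; inner floor 3 and rim 8 above the origin. For the glass slide. Sizes in mm.
- well_green: The green shallow well, one of four (colours swap places) side by side in a dark wooden tray fixed to the board (120 x 360, outer wall top 13 above the board), turned a little. 104 (x, long side, across the row) x 84 (y, along the row) outside, walls 3. Origin: centre of its underside, 4 above the board; inner floor 3 and rim 8 above the origin. For the capo. Sizes in mm.
- well_white: The white shallow well, one of four (colours swap places) side by side in a dark wooden tray fixed to the board (120 x 360, outer wall top 13 above the board), turned a little. 104 (x, long side, across the row) x 84 (y, along the row) outside, walls 3. Origin: centre of its underside, 4 above the board; inner floor 3 and rim 8 above the origin. For the battery. Sizes in mm.
- blue_tin: Look-alike, to be left alone: blue flip-top tin, a rounded rectangular box 50 (x) x 38 (y) x 26 high with a cream rectangle on its lid, about 50 g, lid up; origin at the centre of its underside, z up. Sizes in mm.
- brass_slide: Look-alike, to be left alone: yellow brass guitar slide, an open tube of outside diameter 28, bore 21, standing on end, 60 high; origin on its axis at the bottom end, z along the axis, up. About 120 g. Sizes in mm.

How it is judged:
By the outcome, as a careful person would: the job done as asked, in the order asked, and still so for the second after the job is handed in, with the robot touching nothing.
It also fails if it takes over 93 s, if anything falls off the work surface, if the arm or the gripper's body presses on something with over 40 N, if the wrist force passes 120 N, or if a joint passes its speed limit or range.

## Working session

There is one attempt and no reset: what is moved stays moved. The work goes in short steps, Python scripts to look and compute and a tool call to move; the robot and the scene stay as the last step left them, time stands still between calls to the robot, and variables do not carry over. Pictures are saved under pics/ and viewed, and the job is handed in when it is done.

Besides the shell and the picture viewer there is one more tool, called after "Emit:" as name(argument=value, ...) on one line, values as JSON. servo_tool: Moves the arm, as the interface text tells. Its arguments: {"type":"object","properties":{"rows":{"type":"array","items":{"type":"object","properties":{"fingers":{"type":"number"},"x":{"type":"number"},"y":{"type":"number"},"z":{"type":"number"},"turn":{"type":"number"}}}}},"required":["rows"]}

```bash
ls; mkdir -p pics; python3 - <<'E'
from bench import arm
import cv2,numpy as np
s=arm.read_state();print(s)
for n in("top","side"):
    p,d=arm.get_image(n);cv2.imwrite(f"pics/{n}0.png",p[...,::-1]);np.savez(f"{n}0.npz",p=p,d=d)
    m=arm.camera_model(n);print(n,m)
E
```

```text
pics
{'clock': 0.0, 'joints': array([ 1.40656181e+00,  3.85538226e-01,  6.58045966e-03, -5.10087590e-04,
       -1.19399622e+00, -2.58619904e-01]), 'joint_vel': array([ 1.04311515e-04, -1.01579621e-03, -5.85366537e-05, -4.37095834e-04,
       -8.13333559e-04,  3.32314626e-04]), 'joint_efforts': array([ 7.40584692e-04, -3.92286229e+01,  1.88398612e+01,  4.18615490e+00,
       -4.66428770e-03,  7.49506825e-06]), 'position': array([256.20320809, 569.40981447, 230.21325516]), 'ee_rot': array([ 9.77712055e-01, -2.09947416e-01, -1.85892291e-04,  1.08881299e-03]), 'contact_force': array([ 0.43892935,  0.00796247, -0.46514164]), 'wrist_torque': array([ 0.01031996,  0.0025688 , -0.02116036]), 'gripper_width': 85.4381683464902}
top {'fx': 439.4747740477657, 'fy': 439.4747740477657, 'cx': 270.34555015619213, 'cy': 210.3145903940609, 'pose': array([[ 2.09099487e-02, -9.93888804e-01,  1.08387355e-01,
         4.29618013e+02],
       [-9.99705221e-01, -1.94471725e-02,  1.45354401e-02,
        -2.24223335e+01],
       [-1.23387836e-02, -1.08659340e-01, -9.94002466e-01,
         1.02514782e+03],
       [ 0.00000000e+00,  0.00000000e+00,  0.00000000e+00,
         1.00000000e+00]])}
side {'fx': 527.7842962851838, 'fy': 527.7842962851838, 'cx': 287.68899084754685, 'cy': 206.07608552146857, 'pose': array([[ 7.24356357e-01, -3.81625408e-01,  5.74168891e-01,
        -1.92421408e+02],
       [-6.89172398e-01, -3.78237555e-01,  6.18043492e-01,
        -7.92108567e+02],
       [-1.86888623e-02, -8.43385084e-01, -5.36984475e-01,
         7.38555392e+02],
       [ 0.00000000e+00,  0.00000000e+00,  0.00000000e+00,
         1.00000000e+00]])}
```

View pics/top0.png

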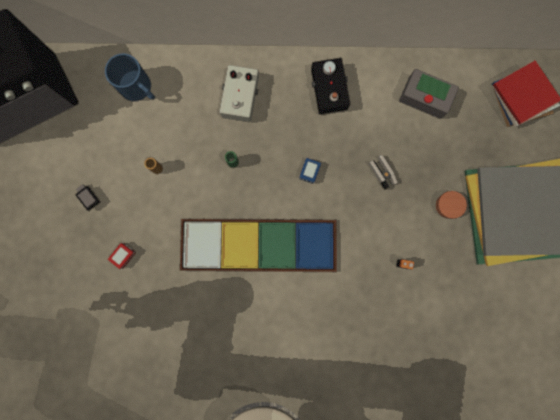

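View pics/side0.png

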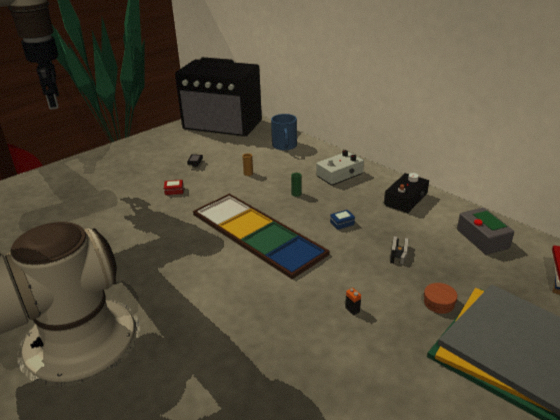

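The top view shows the red tin at (121,256), glass slide at (232,159), capo at (385,173) and battery at (405,264). The wells run white, yellow, green, blue from left to right, around (203–315,245). Next I'll measure positions.

```bash
cat > h.py <<'E'
import numpy as np,cv2
from bench import arm
def ray(m,uv,z):
    uv=np.atleast_2d(np.asarray(uv,float));P=m["pose"]
    d=np.c_[(uv[:,0]-m["cx"])/m["fx"],(uv[:,1]-m["cy"])/m["fy"],np.ones(len(uv))]@P[:3,:3].T
    return P[:3,3]+d*((z-P[2,3])/d[:,2])[:,None]
def blobs(mask,amin=15):
    n,l,st,c=cv2.connectedComponentsWithStats(mask.astype(np.uint8))
    return [(l==i) for i in range(1,n) if st[i,4]>=amin]
def rect(m,bm,z):
    c=max(cv2.findContours(bm.astype(np.uint8),cv2.RETR_EXTERNAL,cv2.CHAIN_APPROX_NONE)[0],key=cv2.contourArea)[:,0]
    p=ray(m,c,z)[:,:2]
    (cx,cy),(w,h),a=cv2.minAreaRect(p.astype(np.float32))
    if w<h: w,h,a=h,w,a+90
    return np.round([cx,cy,w,h,(a+90)%180-90],1)   # angle of long axis, deg
def tool():
    s=arm.read_state();from scipy.spatial.transform import Rotation as R
    return s,R.from_quat(s["ee_rot"]).as_matrix()
E
python3 - <<'E'
from h import *
p=np.load("top0.npz")["p"];d=np.load("top0.npz")["d"];m=arm.camera_model("top")
hsv=cv2.cvtColor(p,cv2.COLOR_RGB2HSV)
def roi(u0,u1,v0,v1):
    r=np.zeros(p.shape[:2],bool);r[v0:v1,u0:u1]=1;return r
H,S,V=[hsv[...,i].astype(int) for i in range(3)]
tray=roi(175,342,212,278)
for n,mk,z in [("yellow",(abs(H-25)<8)&(S>150)&tray,12),("green",(abs(H-70)<22)&(S>80)&tray,12),("blue",(abs(H-110)<12)&(S>120)&tray,12),("white",(S<60)&(V>130)&tray,12),
 ("red",((H<8)|(H>172))&(S>120)&roi(100,145,235,280),26),("redlid",(S<110)&(V>150)&roi(105,137,240,272),26),
 ("glass",(abs(H-75)<25)&(S>70)&roi(215,250,140,175),60),
 ("orange",(H<20)&(S>130)&roi(390,420,252,276),46),
 ("capo",(V>130)&roi(360,410,145,200),22)]:
    b=blobs(mk)
    for x in b:
        print(n,x.sum(),rect(m,x,z), "depthmed",np.median(d[x]))
# tray outline
for (u,v) in [(121,256),(232,159),(385,173),(405,264)]: print(hsv[v-3:v+4:3,u-6:u+7:3].reshape(-1,3).tolist())
big=p[130:290,70:430];cv2.imwrite("pics/top0z.png",cv2.resize(big,None,fx=2.2,fy=2.2,interpolation=cv2.INTER_CUBIC)[...,::-1])
s,R=tool();print(R.round(3))
w=arm.camera_model("wrist");print(w)
E
```

```text
yellow 1650 [458.7  62.4 105.6  82.5   1.1] depthmed 1016.3727
green 1537 [460.4 -23.5 100.9  80.7   1.1] depthmed 1015.4061
blue 1559 [ 462.2 -110.7  101.1   80.4    0.8] depthmed 1013.9762
white 101 [519.4 195.   37.3  25.6 -88.9] depthmed 1032.975
white 30 [531.  -39.4  13.9  11.6 -89. ] depthmed 1030.0731
white 1610 [458.1 148.  103.5  83.6   1.2] depthmed 1017.48816
white 32 [485.5 208.4  23.2   7.    2.6] depthmed 1028.7983
white 125 [389.2 152.5  59.6  11.3 -88.8] depthmed 1017.32764
white 161 [392.7  -7.6 100.4  11.3 -88.8] depthmed 1015.00104
white 17 [394.2 -69.5  18.3   6.9 -55.5] depthmed 1014.8591
white 24 [ 393.7 -109.1   20.5    9.   -88.8] depthmed 1014.4523
white 53 [ 395.8 -152.4   38.8   11.3  -88.8] depthmed 1013.97833
red 207 [428.5 329.8  50.7  40.5 -36.3] depthmed 998.96735
redlid 159 [428.9 333.   33.4  24.5 -34.6] depthmed 998.16516
glass 100 [649.   81.8  34.8  23.   27.8] depthmed 992.2182
orange 82 [ 423.8 -309.    30.5   17.3   79.9] depthmed 969.45337
capo 94 [ 641.8 -278.8   73.5    8.6   28.9] depthmed 1016.79065
capo 69 [ 636.3 -252.1   52.     7.    
[... 737 characters left out ...]
9, 157], [12, 154, 131], [9, 166, 46], [13, 169, 154], [15, 69, 159], [12, 145, 156], [16, 45, 159], [21, 60, 81], [11, 145, 130], [13, 165, 147], [12, 170, 159], [13, 132, 164]]
[[ 0.912 -0.41  -0.001]
 [-0.41  -0.912 -0.002]
 [ 0.     0.002 -1.   ]]
{'fx': 289.212961207974, 'fy': 289.212961207974, 'cx': 279.30091365998874, 'cy': 207.689878879421, 'pose': array([[-4.11025552e-01, -8.72488023e-01, -2.64239750e-01,
         3.23639188e+02],
       [-9.11620356e-01,  3.94178297e-01,  1.16498057e-01,
         5.39809047e+02],
       [ 2.51441506e-03,  2.88770013e-01, -9.57395194e-01,
         3.72146188e+02],
       [ 0.00000000e+00,  0.00000000e+00,  0.00000000e+00,
         1.00000000e+00]])}
```

View pics/top0z.png

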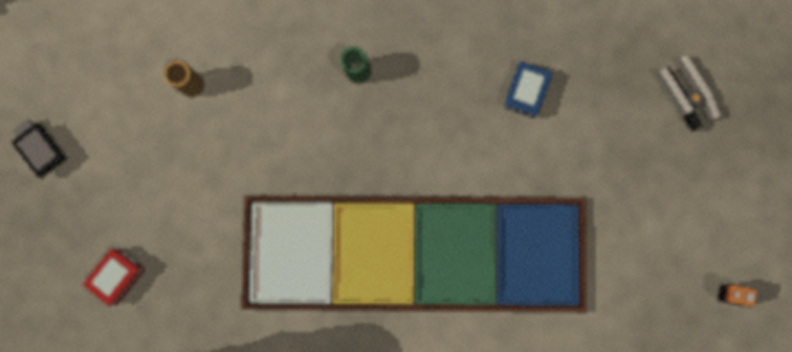

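Emit:
servo_tool(rows=[{"x": 3.19, "y": 1.84, "z": 0.5}, {"x": 3.19, "y": 1.84, "z": 0.5}, {"x": 3.19, "y": 1.84, "z": 0.5}, {"x": 3.19, "y": 1.84, "z": 0.5}, {"x": 3.19, "y": 1.84, "z": 0.5}, {"x": 3.19, "y": 1.84, "z": 0.5}, {"x": 3.19, "y": 1.84, "z": 0.5}, {"x": 3.19, "y": 1.84, "z": 0.5}, {"z": 1.0, "turn": 5.75}, {"z": 1.0, "turn": 5.75}])

```text
invalid input at $.rows[0]: expected keys fingers, x, y, z, turn
```

Emit:
servo_tool(rows=[{}, {}])

```text
invalid input at $.rows[0]: expected keys fingers, x, y, z, turn
```

```bash
cat >> h.py <<'E'
def snap(name,f=1):
    s,R=tool();m=arm.camera_model("wrist");p,d=arm.get_image("wrist")
    cv2.imwrite(f"pics/{name}.png",p[...,::-1]);np.savez(f"{name}.npz",p=p,d=d)
    print("t",s["clock"].__round__(2) if hasattr(s["clock"],'__round__') else s["clock"],"pos",s["position"].round(1),"yawx",np.degrees(np.arctan2(R[1,0],R[0,0])).round(1),"yawy",np.degrees(np.arctan2(R[1,1],R[0,1])).round(1),"w",round(float(s["gripper_width"]),1),"tiltz",R[:,2].round(3))
    return s,R,m,p,d
def togo(tx,ty,yawy=None,s=None,R=None):
    if s is None: s,R=tool()
    dd=np.array([tx,ty])-s["position"][:2]
    a=R[:2,0]@dd,R[:2,1]@dd
    print("to go tool x,y cm",np.round(np.array(a)/10,2),"dist",round(np.hypot(*dd)/10,1))
    if yawy is not None:
        y=np.degrees(np.arctan2(R[1,1],R[0,1])); t=-(yawy-y)
        print("turn",round((t+180)%360-180,2))
E
python3 - <<'E'
from h import *
s,R,m,p,d=snap("w1")
hsv=cv2.cvtColor(p,cv2.COLOR_RGB2HSV);H,S,V=[hsv[...,i].astype(int) for i in range(3)]
for n,mk,z in(("red",((H<8)|(H>172))&(S>120)&(V>50),26),("lid",(S<60)&(V>140),26)):
    for b in blobs(mk,150): print(n,b.sum(),rect(m,b,z),np.argwhere(b).mean(0).round())
E
```

```text
t 0.1 pos [256.2 569.5 230.3] yawx -24.2 yawy -114.2 w 85.4 tiltz [-0.001 -0.002 -1.   ]
red 578 [338.7 831.  106.   30.3 -71. ] [215.  51.]
red 399 [202.4 825.9  47.3  30.5  59.3] [293. 121.]
red 656 [ 203.2 1017.1   66.9   30.5  -71.3] [341.  14.]
```

View pics/w1.png

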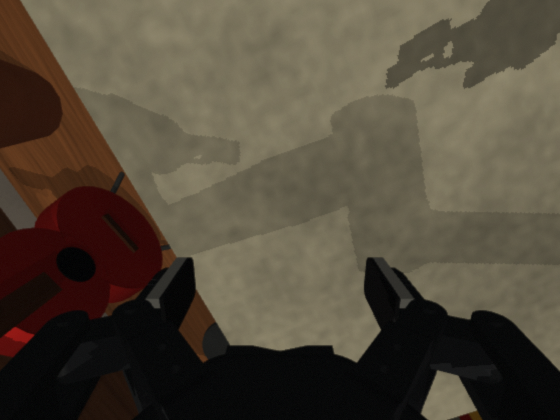

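The moves were refused because every row needs all the keys. The wrist picture shows the fingers at (180,290) and (380,290), with the space below the TCP clear above them.

Emit:
servo_tool(rows=[{"x": 3.19, "y": 1.84, "z": 0.5, "turn": 0, "fingers": 8.5}, {"x": 3.19, "y": 1.84, "z": 0.5, "turn": 0, "fingers": 8.5}, {"x": 3.19, "y": 1.84, "z": 0.5, "turn": 0, "fingers": 8.5}, {"x": 3.19, "y": 1.84, "z": 0.5, "turn": 0, "fingers": 8.5}, {"x": 3.19, "y": 1.84, "z": 0.5, "turn": 0, "fingers": 8.5}, {"x": 3.19, "y": 1.84, "z": 0.5, "turn": 0, "fingers": 8.5}, {"x": 3.19, "y": 1.84, "z": 0.5, "turn": 0, "fingers": 8.5}, {"x": 3.19, "y": 1.84, "z": 0.5, "turn": 0, "fingers": 8.5}, {"x": 0, "y": 0, "z": 1.0, "turn": 5.75, "fingers": 8.5}, {"x": 0, "y": 0, "z": 1.0, "turn": 5.75, "fingers": 8.5}])

```text
clock: 0.98
position: [429.8, 329.0, 171.1]
ee_rot: [0.95, -0.311, 0.0, -0.0]
contact_force: [-1.0, -0.7, 0.2]
gripper_width: 84.9
```

Emit:
servo_tool(rows=[{"x": 0, "y": 0, "z": 0, "turn": 0, "fingers": 8.5}, {"x": 0, "y": 0, "z": 0, "turn": 0, "fingers": 8.5}])

```text
clock: 1.15
position: [428.6, 330.6, 170.8]
ee_rot: [0.952, -0.306, -0.0, 0.001]
contact_force: [-0.3, -0.5, -0.5]
gripper_width: 85.1
```

```bash
python3 - <<'E'
from h import *
s,R,m,p,d=snap("w2")
hsv=cv2.cvtColor(p,cv2.COLOR_RGB2HSV);H,S,V=[hsv[...,i].astype(int) for i in range(3)]
for n,mk,z in(("red",((H<8)|(H>172))&(S>120)&(V>50),26),("lid",(S<60)&(V>140),26)):
    for b in blobs(mk,150):
        r=rect(m,b,z);print(n,b.sum(),r,np.argwhere(b).mean(0).round());togo(r[0],r[1],r[4]-90)
E
```

```text
t 1.15 pos [428.6 330.6 170.8] yawx -35.6 yawy -125.6 w 85.1 tiltz [-0.001 -0.001 -1.   ]
red 1023 [430.3 333.3  50.6  37.3 -36.8] [195. 276.]
to go tool x,y cm [ 0.   -0.26] dist 0.3
turn 1.24
lid 166 [484.2 153.3  16.8   8.7 -28.1] [ 32. 407.]
to go tool x,y cm [14.86 11.25] dist 18.6
turn -7.46
lid 4489 [445.  156.9  79.6  69.5 -89.3] [ 83. 417.]
to go tool x,y cm [11.46 13.24] dist 17.5
turn 53.74
lid 625 [428.9 334.6  30.7  20.8 -35.7] [197. 276.]
to go tool x,y cm [-0.19 -0.28] dist 0.3
turn 0.14
```

View pics/w2.png

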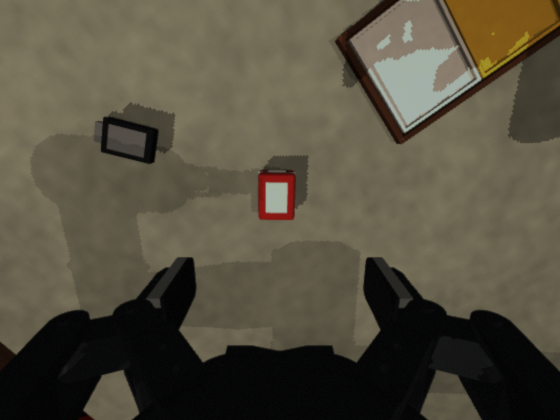

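The picture shows the red tin at (277,195), square to the jaws. Its centre is 2.6 mm off in tool y. I'll correct that, go down and grip.

Emit:
servo_tool(rows=[{"x": -0.05, "y": -0.26, "z": 3.0, "turn": 0.6, "fingers": 8.5}, {"x": 0, "y": 0, "z": 4.0, "turn": 0, "fingers": 8.5}, {"x": 0, "y": 0, "z": 4.0, "turn": 0, "fingers": 8.5}, {"x": 0, "y": 0, "z": 2.5, "turn": 0, "fingers": 8.5}, {"x": 0, "y": 0, "z": 1.8, "turn": 0, "fingers": 8.5}, {"x": 0, "y": 0, "z": 1.0, "turn": 0, "fingers": 8.5}, {"x": 0, "y": 0, "z": 0.5, "turn": 0, "fingers": 8.5}, {"x": 0, "y": 0, "z": 0, "turn": 0, "fingers": 8.5}, {"x": 0, "y": 0, "z": 0, "turn": 0, "fingers": 3.0}, {"x": 0, "y": 0, "z": 0, "turn": 0, "fingers": 3.0}])

```text
clock: 2.03
position: [430.6, 334.5, 4.8]
ee_rot: [0.95, -0.311, 0.001, -0.002]
contact_force: [0.4, 0.2, 0.1]
gripper_width: 63.7
```

Emit:
servo_tool(rows=[{"x": 0, "y": 0, "z": 0, "turn": 0, "fingers": 3.0}, {"x": 0, "y": 0, "z": 0, "turn": 0, "fingers": 3.0}, {"x": 0, "y": 0, "z": 0, "turn": 0, "fingers": 3.0}, {"x": 0, "y": 0, "z": 0, "turn": 0, "fingers": 3.0}])

```text
clock: 2.37
position: [430.5, 334.3, 4.6]
ee_rot: [0.95, -0.311, 0.001, -0.001]
contact_force: [-1.0, -0.0, 7.1]
gripper_width: 36.8
```

```bash
python3 - <<'E'
from h import *
s,R,m,p,d=snap("w3")
togo(458.7,62.4,-178.9)
print(s["contact_force"])
E
```

```text
t 2.37 pos [430.5 334.3   4.6] yawx -36.3 yawy -126.3 w 36.8 tiltz [ 0.002  0.002 -1.   ]
to go tool x,y cm [18.36 20.25] dist 27.3
turn 52.61
[-1.03868316 -0.0112406   7.05297335]
```

View pics/w3.png

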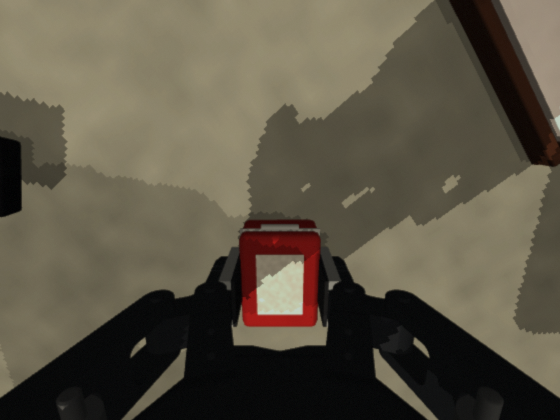

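The tin sits squarely between the pads at (280,275), and the opening reads 36.8 mm. I'll lift it and carry it to the yellow well.

Emit:
servo_tool(rows=[{"x": 0, "y": 0, "z": -0.8, "turn": 0, "fingers": 3.0}, {"x": 0, "y": 0, "z": -2.0, "turn": 0, "fingers": 3.0}, {"x": 0, "y": 0, "z": -3.0, "turn": 0, "fingers": 3.0}, {"x": 0, "y": 0, "z": -2.0, "turn": 0, "fingers": 3.0}, {"x": 1.6, "y": 1.73, "z": 0, "turn": 0, "fingers": 3.0}, {"x": 2.3, "y": 2.53, "z": 0, "turn": 0, "fingers": 3.0}, {"x": 2.3, "y": 2.53, "z": 0, "turn": 0, "fingers": 3.0}, {"x": 2.3, "y": 2.53, "z": 0, "turn": 0, "fingers": 3.0}, {"x": 2.3, "y": 2.53, "z": 0, "turn": 0, "fingers": 3.0}, {"x": 2.3, "y": 2.53, "z": 0, "turn": 0, "fingers": 3.0}])

```text
clock: 3.25
position: [449.7, 138.2, 81.7]
ee_rot: [0.95, -0.312, -0.0, 0.0]
contact_force: [1.0, -0.1, 0.6]
gripper_width: 36.9
```

Emit:
servo_tool(rows=[{"x": 2.3, "y": 2.53, "z": 0, "turn": 0, "fingers": 3.0}, {"x": 2.3, "y": 2.53, "z": 0, "turn": 0, "fingers": 3.0}, {"x": 0.66, "y": 0.8, "z": 0, "turn": 6.5, "fingers": 3.0}, {"x": 0, "y": 0, "z": 0, "turn": 6.6, "fingers": 3.0}, {"x": 0, "y": 0, "z": 0, "turn": 6.6, "fingers": 3.0}, {"x": 0, "y": 0, "z": 0, "turn": 6.6, "fingers": 3.0}, {"x": 0, "y": 0, "z": 0, "turn": 6.6, "fingers": 3.0}, {"x": 0, "y": 0, "z": 0, "turn": 6.6, "fingers": 3.0}, {"x": 0, "y": 0, "z": 0, "turn": 6.6, "fingers": 3.0}, {"x": 0, "y": 0, "z": 0, "turn": 6.5, "fingers": 3.0}])

```text
clock: 4.08
position: [457.5, 61.4, 81.5]
ee_rot: [0.712, -0.703, -0.0, 0.0]
contact_force: [-0.6, -0.3, -0.1]
gripper_width: 37.1
```

Emit:
servo_tool(rows=[{"x": 0, "y": 0, "z": 0, "turn": 0, "fingers": 3.0}, {"x": 0, "y": 0, "z": 0, "turn": 0, "fingers": 3.0}])

```text
clock: 4.25
position: [457.6, 61.5, 81.5]
ee_rot: [0.715, -0.699, -0.0, 0.0]
contact_force: [-0.6, -0.1, -0.4]
gripper_width: 36.8
```

```bash
python3 - <<'E'
from h import *
s,R,m,p,d=snap("w4")
hsv=cv2.cvtColor(p,cv2.COLOR_RGB2HSV);H,S,V=[hsv[...,i].astype(int) for i in range(3)]
for n,mk,z in(("red",((H<8)|(H>172))&(S>120)&(V>50),26+82),("yel",(abs(H-25)<8)&(S>150),12)):
    for b in blobs(mk,400):
        r=rect(m,b,z);print(n,b.sum(),r)
togo(458.7,62.4,-178.9)
E
```

```text
t 4.25 pos [457.6  61.5  81.5] yawx -88.8 yawy -178.8 w 36.8 tiltz [-0.  0. -1.]
red 4394 [458.1  57.4  47.2  35.3 -88.9]
yel 9290 [459.3  59.6 106.1  77.8   1.2]
to go tool x,y cm [-0.09 -0.1 ] dist 0.1
turn 0.13
```

View pics/w4.png

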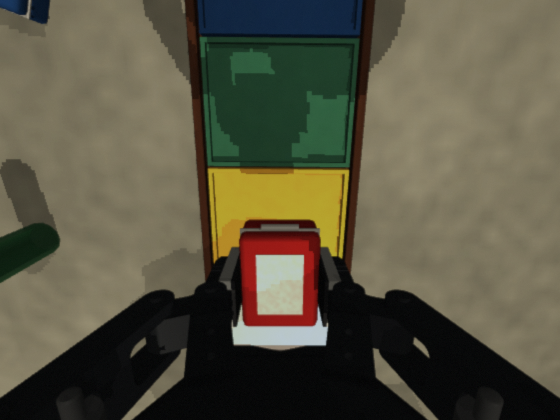

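```bash
python3 - <<'E'
from h import *
import cv2
z=np.load("w4.npz");p=z["p"];d=z["d"]
m=arm.camera_model("wrist")
hsv=cv2.cvtColor(p,cv2.COLOR_RGB2HSV);H,S,V=[hsv[...,i].astype(int) for i in range(3)]
roi=np.zeros(p.shape[:2],bool);roi[235:320,240:322]=1
for b in blobs((S<90)&(V>120)&roi,500): print("lid",rect(m,b,103),np.median(d[b]))
lid=roi
for n,mk in(("green",(abs(H-70)<20)&(S>80)),("yel",(abs(H-25)<8)&(S>150))):
    for b in blobs(mk,3000): print(n,rect(m,b,12))
print("edge y at u=280: ", [ (v,ray(m,[280,v],12)[0,:2].round(1).tolist()) for v in (37,38,166,167)])
t=arm.camera_model("top")
q=np.load("top0.npz")["p"];hs=cv2.cvtColor(q,cv2.COLOR_RGB2HSV)
for v in(240,255): print(hs[v,178:340,0].tolist())
E
```

```text
lid [458.   62.5  31.1  21.9 -88.8] 136.71011
green [460.1 -21.8 104.5  83.8   0.7]
yel [459.3  59.6 106.1  77.8   1.2]
edge y at u=280:  [(37, [460.1, -63.6]), (38, [460.1, -63.1]), (166, [458.3, 20.0]), (167, [458.3, 20.7])]
[18, 20, 14, 10, 11, 16, 28, 28, 18, 20, 40, 48, 48, 45, 46, 47, 43, 43, 45, 41, 48, 50, 43, 44, 44, 44, 43, 46, 45, 48, 45, 43, 45, 45, 45, 42, 43, 43, 44, 45, 37, 36, 30, 23, 23, 20, 20, 24, 25, 25, 24, 25, 25, 25, 25, 24, 24, 24, 25, 25, 25, 24, 24, 24, 24, 24, 24, 24, 24, 24, 25, 25, 24, 24, 24, 24, 24, 23, 22, 23, 28, 67, 68, 68, 67, 69, 68, 68, 69, 69, 66, 68, 69, 67, 68, 67, 68, 67, 67, 68, 68, 66, 66, 69, 68, 68, 68, 68, 68, 69, 69, 68, 68, 68, 69, 67, 65, 84, 107, 107, 107, 107, 104, 106, 107, 107, 106, 107, 106, 106, 106, 106, 106, 106, 107, 106, 105, 106, 106, 106, 106, 106, 106, 107, 106, 106, 106, 106, 106, 106, 106, 106, 105, 106, 108, 159, 11, 11, 13, 20, 23, 22]
[22, 17, 11, 10, 12, 36, 38, 24, 16, 20, 41, 48, 44, 48, 43, 45, 46, 45, 43, 44, 46, 44, 48, 47, 45, 42, 48, 43, 44, 45, 47, 49, 50, 49, 48, 46, 45, 48, 45, 42, 34, 38, 24, 23, 22, 19, 20, 23, 24, 24, 24, 25, 24, 25, 25, 25, 25, 26, 25, 25, 24, 25, 25, 25, 25, 24, 25, 25, 24, 24, 24, 24, 24, 24, 24, 24, 24, 23, 23, 24, 29, 69, 70, 69, 69, 69, 68, 68, 68, 67, 68, 67, 68, 68, 69, 68, 69, 68, 67, 66, 68, 69, 68, 68, 66, 68, 68, 68, 67, 68, 69, 68, 69, 69, 67, 69, 67, 79, 105, 106, 105, 104, 106, 106, 106, 107, 105, 106, 106, 106, 107, 106, 107, 107, 106, 106, 106, 106, 106, 106, 106, 107, 105, 106, 107, 106, 106, 105, 107, 106, 106, 107, 106, 106, 109, 166, 10, 9, 11, 17, 21, 22]
```

The lid is at about (280,285). It sits (1, 1) mm short of the well centre, allowing for both views. I'll lower and release.

Emit:
servo_tool(rows=[{"x": -0.13, "y": -0.1, "z": 1.0, "turn": 0, "fingers": 3.0}, {"x": 0, "y": 0, "z": 2.0, "turn": 0, "fingers": 3.0}, {"x": 0, "y": 0, "z": 2.0, "turn": 0, "fingers": 3.0}, {"x": 0, "y": 0, "z": 1.0, "turn": 0, "fingers": 3.0}, {"x": 0, "y": 0, "z": 0.6, "turn": 0, "fingers": 3.0}, {"x": 0, "y": 0, "z": 0.3, "turn": 0, "fingers": 3.0}, {"x": 0, "y": 0, "z": 0, "turn": 0, "fingers": 3.0}, {"x": 0, "y": 0, "z": 0, "turn": 0, "fingers": 3.0}])

```text
clock: 4.97
position: [459.4, 63.1, 12.8]
ee_rot: [0.714, -0.7, 0.0, -0.001]
contact_force: [-0.4, -0.3, -0.9]
gripper_width: 36.9
```

Emit:
servo_tool(rows=[{"x": 0, "y": 0, "z": 0, "turn": 0, "fingers": 5.4}, {"x": 0, "y": 0, "z": 0, "turn": 0, "fingers": 5.4}, {"x": 0, "y": 0, "z": 0, "turn": 0, "fingers": 5.4}, {"x": 0, "y": 0, "z": 0, "turn": 0, "fingers": 5.4}, {"x": 0, "y": 0, "z": -0.6, "turn": 0, "fingers": 5.4}, {"x": 0, "y": 0, "z": -2.0, "turn": 0, "fingers": 5.4}, {"x": 0, "y": 0, "z": -4.0, "turn": 0, "fingers": 8.5}, {"x": 0, "y": 0, "z": -4.0, "turn": 0, "fingers": 8.5}, {"x": 0, "y": 0, "z": -4.0, "turn": 0, "fingers": 8.5}, {"x": 0, "y": 0, "z": 0, "turn": 0, "fingers": 8.5}])

```text
clock: 5.8
position: [463.7, 64.6, 166.8]
ee_rot: [0.714, -0.7, 0.004, -0.008]
contact_force: [0.5, 0.5, -0.3]
gripper_width: 85.0
```

```bash
python3 - <<'E'
from h import *
s,R,m,p,d=snap("w5")
hsv=cv2.cvtColor(p,cv2.COLOR_RGB2HSV);H,S,V=[hsv[...,i].astype(int) for i in range(3)]
for n,mk,z in(("red",((H<8)|(H>172))&(S>120)&(V>50),33),("yel",(abs(H-25)<8)&(S>150),12),("green",(abs(H-70)<20)&(S>80),12),("blue",(abs(H-110)<12)&(S>120),12)):
    for b in blobs(mk,600):
        r=rect(m,b,z);print(n,b.sum(),r,np.argwhere(b).mean(0).round())
togo(649,81.8)
E
```

```text
t 5.8 pos [463.7  64.6 166.8] yawx -88.8 yawy -178.8 w 85.0 tiltz [ 0.017  0.006 -1.   ]
red 1037 [459.8  63.3  48.8  36.1 -88.1] [194. 286.]
yel 5972 [459.   63.4 106.3  85.3   0.6] [188. 287.]
green 9992 [459.9 -22.1 104.1  84.8   0.5] [103. 288.]
green 1597 [670.1  93.3  76.1  31.3  27.1] [214.  92.]
blue 1122 [640.8 -97.7  53.4  36.6 -18.2] [21. 94.]
blue 6586 [460.6 -86.9 103.9  45.    0.9] [ 28. 289.]
to go tool x,y cm [ -1.41 -18.77] dist 18.8
```

View pics/w5.png

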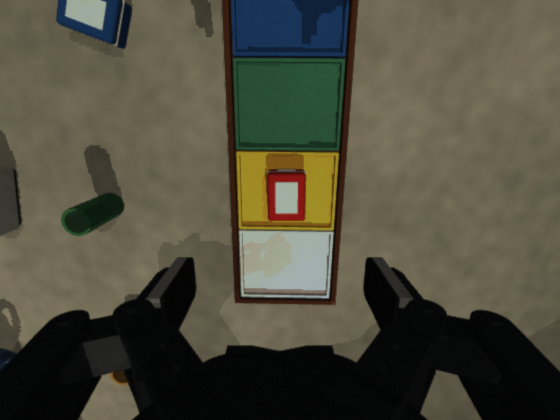

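The tin is in the middle of the yellow well: (459.8,63.3) against (459.0,63.4). The glass slide's top rim is at about (77,220).

```bash
python3 - <<'E'
from h import *
m=arm.camera_model("wrist");c=ray(m,[77,219],60)[0];print(c.round(1));togo(c[0],c[1])
E
```

```text
[645.1  79.7  60. ]
to go tool x,y cm [ -1.2  -18.38] dist 18.4
```

Emit:
servo_tool(rows=[{"x": -0.2, "y": -2.4, "z": 0, "turn": 0, "fingers": 8.5}, {"x": -0.2, "y": -4.0, "z": 0, "turn": 0, "fingers": 8.5}, {"x": -0.3, "y": -4.0, "z": 0, "turn": 0, "fingers": 8.5}, {"x": -0.3, "y": -4.0, "z": 0, "turn": 0, "fingers": 8.5}, {"x": -0.2, "y": -3.0, "z": 0, "turn": 0, "fingers": 8.5}, {"x": 0, "y": -1.0, "z": 0, "turn": 0, "fingers": 8.5}, {"x": 0, "y": 0, "z": 0, "turn": 0, "fingers": 8.5}, {"x": 0, "y": 0, "z": 0, "turn": 0, "fingers": 8.5}])

```text
clock: 6.52
position: [641.8, 78.0, 156.4]
ee_rot: [0.713, -0.701, -0.001, 0.001]
contact_force: [0.4, -0.7, -0.9]
gripper_width: 85.4
```

```bash
python3 - <<'E'
from h import *
s,R,m,p,d=snap("w6")
hsv=cv2.cvtColor(p,cv2.COLOR_RGB2HSV);H,S,V=[hsv[...,i].astype(int) for i in range(3)]
for b in blobs((abs(H-70)<25)&(S>80),600):
    print(b.sum(),np.argwhere(b).min(0),np.argwhere(b).max(0))
E
```

```text
t 6.52 pos [641.8  78.  156.4] yawx -89.0 yawy -179.0 w 85.4 tiltz [-0.003 -0.001 -1.   ]
11185 [ 43 413] [141 544]
1068 [188 249] [231 280]
```

View pics/w6.png

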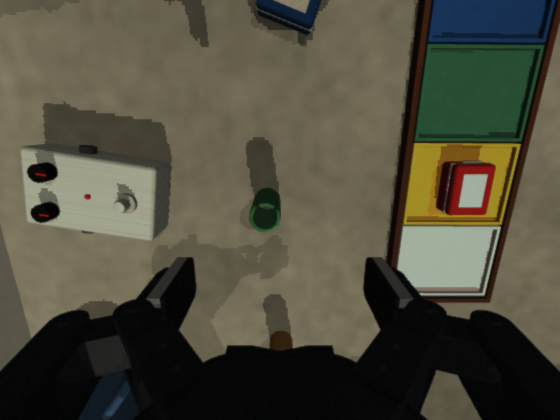

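```bash
python3 - <<'E'
from h import *
m=arm.camera_model("wrist");p=np.load("w6.npz")["p"]
cv2.imwrite("pics/w6z.png",cv2.resize(p[170:250,220:310],None,fx=6,fy=6,interpolation=cv2.INTER_CUBIC)[...,::-1])
L=ray(m,[249,216],60)[0];Rr=ray(m,[281,216],60)[0];B=ray(m,[265,231.5],60)[0]
print(L.round(1),Rr.round(1),B.round(1));c=[(L[0]+Rr[0])/2,B[1]-14];print(c);togo(*c)
c=[ray(m,[265,190],0)[0]];print("bottom far edge z0",c)
E
```

```text
[667.6  84.6  60. ] [639.7  84.1  60. ] [653.6  98.8  60. ]
[np.float64(653.6473930423422), np.float64(84.79051483839032)]
to go tool x,y cm [-0.65 -1.24] dist 1.4
bottom far edge z0 [array([656.28470387,  75.29323044,   0.        ])]
```

View pics/w6z.png

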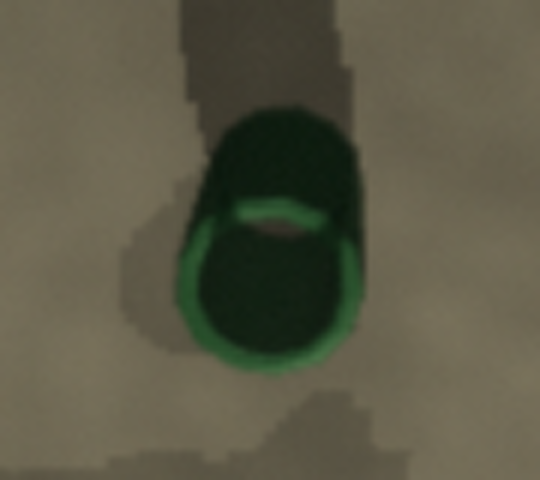

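The rim ellipse is centred at (265,217.5), which puts the slide's axis at about (653.8, 85.3). I'll go down and grip.

Emit:
servo_tool(rows=[{"x": -0.7, "y": -1.24, "z": 0, "turn": 0, "fingers": 8.5}, {"x": 0, "y": 0, "z": 1.8, "turn": 0, "fingers": 8.5}, {"x": 0, "y": 0, "z": 4.0, "turn": 0, "fingers": 8.5}, {"x": 0, "y": 0, "z": 4.0, "turn": 0, "fingers": 8.5}, {"x": 0, "y": 0, "z": 2.5, "turn": 0, "fingers": 8.5}, {"x": 0, "y": 0, "z": 1.5, "turn": 0, "fingers": 8.5}, {"x": 0, "y": 0, "z": 0, "turn": 0, "fingers": 8.5}, {"x": 0, "y": 0, "z": 0, "turn": 0, "fingers": 2.2}, {"x": 0, "y": 0, "z": 0, "turn": 0, "fingers": 2.2}, {"x": 0, "y": 0, "z": 0, "turn": 0, "fingers": 2.2}])

```text
clock: 7.4
position: [655.9, 86.1, 22.7]
ee_rot: [0.714, -0.7, 0.001, -0.002]
contact_force: [0.5, 0.4, -0.1]
gripper_width: 51.1
```

Emit:
servo_tool(rows=[{"x": 0, "y": 0, "z": 0, "turn": 0, "fingers": 2.2}, {"x": 0, "y": 0, "z": 0, "turn": 0, "fingers": 2.2}, {"x": 0, "y": 0, "z": 0, "turn": 0, "fingers": 2.2}, {"x": 0, "y": 0, "z": 0, "turn": 0, "fingers": 2.2}])

```text
clock: 7.73
position: [655.7, 85.8, 22.1]
ee_rot: [0.714, -0.7, 0.001, -0.001]
contact_force: [-0.4, 0.6, 6.1]
gripper_width: 27.2
```

```bash
python3 - <<'E'
from h import *
s,R,m,p,d=snap("w7")
togo(461,-108.2)
print(s["contact_force"])
E
```

```text
t 7.73 pos [655.7  85.8  22.1] yawx -88.9 yawy -178.9 w 27.2 tiltz [ 0.002  0.    -1.   ]
to go tool x,y cm [19.03 19.83] dist 27.5
[-0.41541413  0.60009613  6.07622053]
```

View pics/w7.png

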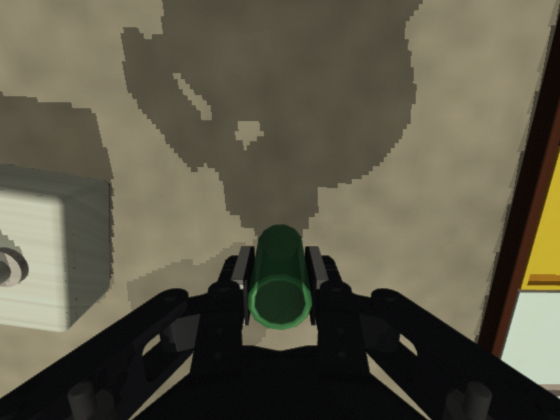

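The slide is held between the pads at (280,275), with the opening at 27.2 mm. I'll carry it to the blue well.

Emit:
servo_tool(rows=[{"x": 0, "y": 0, "z": -1.0, "turn": 0, "fingers": 2.2}, {"x": 0, "y": 0, "z": -3.0, "turn": 0, "fingers": 2.2}, {"x": 0, "y": 0, "z": -3.0, "turn": 0, "fingers": 2.2}, {"x": 0, "y": 0, "z": -1.0, "turn": 0, "fingers": 2.2}, {"x": 1.0, "y": 1.0, "z": 0, "turn": 0, "fingers": 2.2}, {"x": 2.0, "y": 2.1, "z": 0, "turn": 0, "fingers": 2.2}, {"x": 2.7, "y": 2.8, "z": 0, "turn": 0, "fingers": 2.2}, {"x": 2.7, "y": 2.8, "z": 0, "turn": 0, "fingers": 2.2}, {"x": 2.7, "y": 2.8, "z": 0, "turn": 0, "fingers": 2.2}, {"x": 2.7, "y": 2.8, "z": 0, "turn": 0, "fingers": 2.2}])

```text
clock: 8.62
position: [512.7, -56.1, 100.2]
ee_rot: [0.714, -0.7, -0.0, 0.0]
contact_force: [0.4, 0.0, 0.3]
gripper_width: 27.3
```

Emit:
servo_tool(rows=[{"x": 2.5, "y": 2.7, "z": 0, "turn": 0, "fingers": 2.2}, {"x": 1.8, "y": 1.9, "z": 0, "turn": 0, "fingers": 2.2}, {"x": 0.9, "y": 0.9, "z": 0, "turn": 0, "fingers": 2.2}, {"x": 0, "y": 0, "z": 0, "turn": 0, "fingers": 2.2}, {"x": 0, "y": 0, "z": 0, "turn": 0, "fingers": 2.2}])

```text
clock: 9.03
position: [461.0, -108.3, 100.7]
ee_rot: [0.713, -0.701, 0.001, -0.001]
contact_force: [0.0, -0.9, -0.9]
gripper_width: 27.1
```

```bash
python3 - <<'E'
from h import *
s,R,m,p,d=snap("w8")
hsv=cv2.cvtColor(p,cv2.COLOR_RGB2HSV);H,S,V=[hsv[...,i].astype(int) for i in range(3)]
for n,mk,z in(("green",(abs(H-70)<20)&(S>80),12),("blue",(abs(H-110)<12)&(S>120),12)):
    for b in blobs(mk,600):
        r=rect(m,b,z);print(n,b.sum(),r,np.argwhere(b).min(0),np.argwhere(b).max(0))
togo(461,-108.2,-178.9)
t=arm.camera_model("top");q,_=arm.get_image("top")
hs=cv2.cvtColor(q,cv2.COLOR_RGB2HSV);
E
```

```text
t 9.03 pos [ 461.  -108.3  100.7] yawx -89.0 yawy -179.0 w 27.1 tiltz [ 0.001  0.    -1.   ]
green 6440 [460.4 -39.  115.7  74.9 -89. ] [225 240] [338 318]
blue 10283 [ 4.612e+02 -1.081e+02  1.045e+02  8.510e+01  4.000e-01] [161 215] [259 345]
blue 1676 [642.5 -92.4  53.5  41.  -18.5] [197  32] [254 100]
to go tool x,y cm [0.03 0.07] dist 0.1
turn -0.02
```

View pics/w8.png

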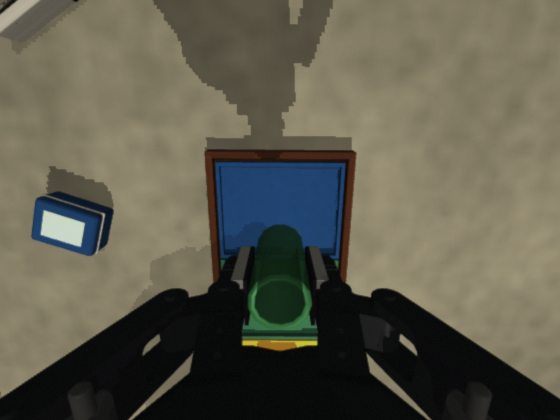

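The blue well is centred at (461.2,-108.1), right under the slide. I'll lower and release.

Emit:
servo_tool(rows=[{"x": 0, "y": 0, "z": 1.5, "turn": 0, "fingers": 2.2}, {"x": 0, "y": 0, "z": 2.5, "turn": 0, "fingers": 2.2}, {"x": 0, "y": 0, "z": 1.7, "turn": 0, "fingers": 2.2}, {"x": 0, "y": 0, "z": 0.8, "turn": 0, "fingers": 2.2}, {"x": 0, "y": 0, "z": 0.4, "turn": 0, "fingers": 2.2}, {"x": 0, "y": 0, "z": 0.2, "turn": 0, "fingers": 2.2}, {"x": 0, "y": 0, "z": 0, "turn": 0, "fingers": 2.2}, {"x": 0, "y": 0, "z": 0, "turn": 0, "fingers": 2.2}])

```text
clock: 9.8
position: [461.5, -107.9, 30.0]
ee_rot: [0.714, -0.7, 0.001, -0.001]
contact_force: [-0.7, 0.2, -1.2]
gripper_width: 27.2
```

```bash
python3 - <<'E'
from h import *
s,R,m,p,d=snap("w8b");print(s["contact_force"])
E
```

```text
t 9.8 pos [ 461.5 -107.9   30. ] yawx -88.9 yawy -178.9 w 27.2 tiltz [ 0.002  0.    -1.   ]
[-0.70708423  0.22007751 -1.24173095]
```

Emit:
servo_tool(rows=[{"x": 0, "y": 0, "z": 0, "turn": 0, "fingers": 3.4}, {"x": 0, "y": 0, "z": 0, "turn": 0, "fingers": 4.5}, {"x": 0, "y": 0, "z": 0, "turn": 0, "fingers": 6.0}, {"x": 0, "y": 0, "z": 0, "turn": 0, "fingers": 6.0}, {"x": 0, "y": 0, "z": 0, "turn": 0, "fingers": 6.0}, {"x": 0, "y": 0, "z": -1.0, "turn": 0, "fingers": 6.0}, {"x": 0, "y": 0, "z": -3.0, "turn": 0, "fingers": 8.5}, {"x": 0, "y": 0, "z": -4.0, "turn": 0, "fingers": 8.5}, {"x": 0, "y": 0, "z": -4.0, "turn": 0, "fingers": 8.5}, {"x": 0, "y": 0, "z": -2.0, "turn": 0, "fingers": 8.5}])

```text
clock: 10.68
position: [462.5, -108.3, 174.2]
ee_rot: [0.714, -0.7, 0.003, -0.002]
contact_force: [0.3, 0.6, 1.2]
gripper_width: 84.9
```

Emit:
servo_tool(rows=[{"x": 0, "y": 0, "z": 0, "turn": 0, "fingers": 8.5}, {"x": 0, "y": 0, "z": 0, "turn": 0, "fingers": 8.5}])

```text
clock: 10.85
position: [460.9, -107.9, 170.6]
ee_rot: [0.714, -0.701, 0.001, -0.001]
contact_force: [-1.0, 0.0, -1.0]
gripper_width: 85.2
```

```bash
python3 - <<'E'
from h import *
s,R,m,p,d=snap("w9")
togo(637,-266,120)
t,_=arm.get_image("top");cv2.imwrite("pics/t9.png",cv2.resize(t[130:290,70:430],None,fx=2.2,fy=2.2,interpolation=cv2.INTER_CUBIC)[...,::-1])
E
```

```text
t 10.85 pos [ 460.9 -107.9  170.6] yawx -88.9 yawy -178.9 w 85.2 tiltz [ 0.003  0.001 -1.   ]
to go tool x,y cm [ 16.12 -17.42] dist 23.7
turn 61.05
```

View pics/w9.png

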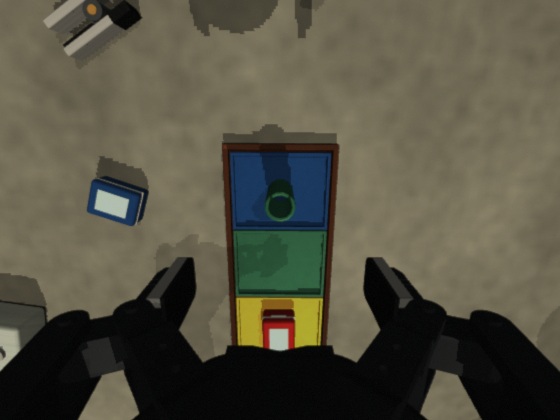

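View pics/t9.png

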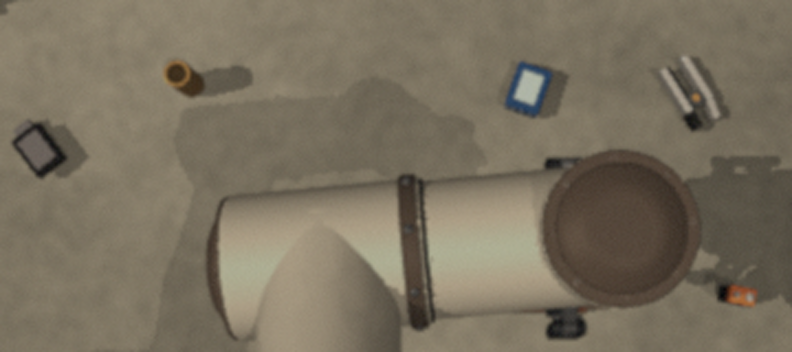

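The slide is standing in the middle of the blue well at (280,203). The capo is at top left, about (90,25). I'll go to the capo.

Emit:
servo_tool(rows=[{"x": 2.3, "y": -2.49, "z": 0, "turn": 0, "fingers": 8.5}, {"x": 2.3, "y": -2.49, "z": 0, "turn": 0, "fingers": 8.5}, {"x": 2.3, "y": -2.49, "z": 0, "turn": 0, "fingers": 8.5}, {"x": 2.3, "y": -2.49, "z": 0, "turn": 0, "fingers": 8.5}, {"x": 2.3, "y": -2.49, "z": 0, "turn": 0, "fingers": 8.5}, {"x": 2.3, "y": -2.49, "z": 0, "turn": 0, "fingers": 8.5}, {"x": 2.3, "y": -2.49, "z": 0, "turn": 0, "fingers": 8.5}, {"x": 0, "y": 0, "z": 0, "turn": 7.0, "fingers": 8.5}, {"x": 0, "y": 0, "z": 0, "turn": 7.0, "fingers": 8.5}, {"x": 0, "y": 0, "z": 0, "turn": 7.0, "fingers": 8.5}])

```text
clock: 11.78
position: [637.0, -266.2, 165.3]
ee_rot: [-0.571, 0.821, 0.002, -0.002]
contact_force: [-0.5, 0.5, -0.2]
gripper_width: 85.0
```

Emit:
servo_tool(rows=[{"x": 0, "y": 0, "z": 0, "turn": 7.0, "fingers": 8.5}, {"x": 0, "y": 0, "z": 0, "turn": 7.0, "fingers": 8.5}, {"x": 0, "y": 0, "z": 0, "turn": 7.0, "fingers": 8.5}, {"x": 0, "y": 0, "z": 0, "turn": 7.0, "fingers": 8.5}, {"x": 0, "y": 0, "z": 0, "turn": 7.0, "fingers": 8.5}, {"x": 0, "y": 0, "z": 0, "turn": 5.0, "fingers": 8.5}, {"x": 0, "y": 0, "z": 0, "turn": 0, "fingers": 8.5}, {"x": 0, "y": 0, "z": 0, "turn": 0, "fingers": 8.5}])

```text
clock: 12.45
position: [637.1, -265.6, 167.1]
ee_rot: [-0.261, 0.965, 0.001, -0.002]
contact_force: [0.9, -0.5, 0.5]
gripper_width: 85.2
```

```bash
python3 - <<'E'
from h import *
s,R,m,p,d=snap("w10")
hsv=cv2.cvtColor(p,cv2.COLOR_RGB2HSV);H,S,V=[hsv[...,i].astype(int) for i in range(3)]
for b in blobs((S<50)&(V>140),200):
    print(b.sum(),rect(m,b,22),np.argwhere(b).min(0),np.argwhere(b).max(0))
cv2.imwrite("pics/w10z.png",cv2.resize(p[140:260,200:360],None,fx=4,fy=4,interpolation=cv2.INTER_CUBIC)[...,::-1])
E
```

```text
t 12.45 pos [ 637.1 -265.6  167.1] yawx -149.8 yawy 120.2 w 85.2 tiltz [-0.004  0.001 -1.   ]
305 [ 635.6 -250.9   51.2    6.2   31.1] [177 289] [225 295]
286 [ 649.9 -272.5   48.3    6.5   31.8] [180 263] [225 270]
443 [633.7 -92.1  27.3  22.4 -19.2] [256 401] [282 431]
```

View pics/w10.png

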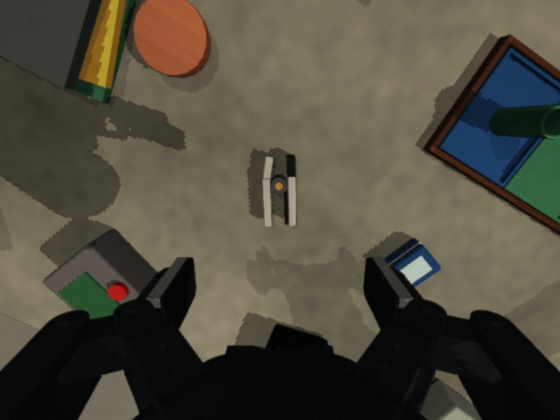

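View pics/w10z.png

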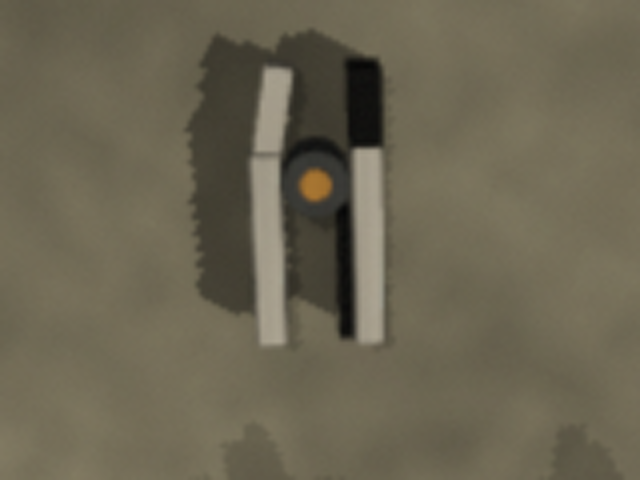

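```bash
python3 - <<'E'
from h import *
m=arm.camera_model("wrist")
B=ray(m,[[264.7,226.2],[296,226.2]],22)[:,:2];T=ray(m,[[265.5,156.8],[295,154.6]],22)[:,:2]
print(B.round(1),T.round(1))
b=B.mean(0);t=T.mean(0)
L=b-t;print("len",np.linalg.norm(L),np.degrees(np.arctan2(L[1],L[0])), "widthB",np.linalg.norm(B[0]-B[1]))
e=ray(m,[[295.6,154.6],[296.3,226]],22)[:,:2];L2=e[1]-e[0];print("right edge yaw",np.degrees(np.arctan2(L2[1],L2[0])))
e=ray(m,[[262.6,178.7],[264.7,226]],22)[:,:2];L3=e[1]-e[0];print("left edge yaw",np.degrees(np.arctan2(L3[1],L3[0])))
c=(b+t)/2
print("mid",c)
for z0 in(0,): pass
togo(c[0],c[1],121.5)
togo(648,-265,121.5)
E
```

```text
[[ 673.6 -262. ]
 [ 657.  -233.4]] [[ 609.8 -297. ]
 [ 593.4 -273. ]]
len 73.81418694243476 30.308286434307842 widthB 33.09226478408621
right edge yaw 31.647859718172374
left edge yaw 31.727775578720426
mid [ 633.46329164 -266.35754253]
to go tool x,y cm [0.36 0.13] dist 0.4
turn -1.3
to go tool x,y cm [-0.96 -0.49] dist 1.1
turn -1.3
```

The capo is at (635,-267) with yaw 31.7°. The jaw end points away from the tool's +x, at row 226. I'll go down and grip.

Emit:
servo_tool(rows=[{"x": 0.33, "y": 0.04, "z": 2.5, "turn": -1.5, "fingers": 8.5}, {"x": 0, "y": 0, "z": 4.0, "turn": 0, "fingers": 8.5}, {"x": 0, "y": 0, "z": 4.0, "turn": 0, "fingers": 8.5}, {"x": 0, "y": 0, "z": 3.0, "turn": 0, "fingers": 8.5}, {"x": 0, "y": 0, "z": 1.8, "turn": 0, "fingers": 8.5}, {"x": 0, "y": 0, "z": 0.8, "turn": 0, "fingers": 8.5}, {"x": 0, "y": 0, "z": 0.2, "turn": 0, "fingers": 8.5}, {"x": 0, "y": 0, "z": 0, "turn": 0, "fingers": 8.5}, {"x": 0, "y": 0, "z": 0, "turn": 0, "fingers": 6.0}, {"x": 0, "y": 0, "z": 0, "turn": 0, "fingers": 5.0}])

```text
clock: 13.33
position: [636.0, -267.4, 8.4]
ee_rot: [-0.272, 0.962, -0.001, 0.002]
contact_force: [-0.5, -0.2, -0.0]
gripper_width: 63.4
```

```bash
python3 - <<'E'
from h import *
s,R,m,p,d=snap("w11")
E
```

```text
t 13.33 pos [ 636.  -267.4    8.4] yawx -148.4 yawy 121.6 w 63.4 tiltz [ 0.004 -0.001 -1.   ]
```

View pics/w11.png

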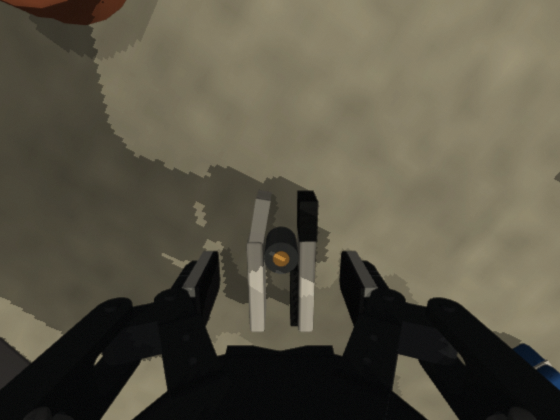

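The capo sits centred between the open fingers, with its flats spanning rows 243–330. The TCP is 4 mm higher than I meant, so I'll lower it a bit and close.

Emit:
servo_tool(rows=[{"x": 0, "y": 0, "z": 0.4, "turn": 0, "fingers": 6.0}, {"x": 0, "y": 0, "z": 0, "turn": 0, "fingers": 6.0}, {"x": 0, "y": 0, "z": 0, "turn": 0, "fingers": 2.8}, {"x": 0, "y": 0, "z": 0, "turn": 0, "fingers": 2.8}, {"x": 0, "y": 0, "z": 0, "turn": 0, "fingers": 2.8}, {"x": 0, "y": 0, "z": 0, "turn": 0, "fingers": 2.8}, {"x": 0, "y": 0, "z": 0, "turn": 0, "fingers": 2.8}, {"x": 0, "y": 0, "z": 0, "turn": 0, "fingers": 2.8}])

```text
clock: 14.05
position: [635.0, -267.2, 2.8]
ee_rot: [-0.272, 0.962, -0.0, 0.0]
contact_force: [-0.1, 1.2, 3.7]
gripper_width: 33.0
```

```bash
python3 - <<'E'
from h import *
s,R,m,p,d=snap("w12")
togo(460,-22.2,91.0)
E
```

```text
t 14.05 pos [ 635.  -267.2    2.8] yawx -148.4 yawy 121.6 w 33.0 tiltz [ 0.001 -0.    -1.   ]
to go tool x,y cm [ 2.08 30.03] dist 30.1
turn 30.59
```

View pics/w12.png

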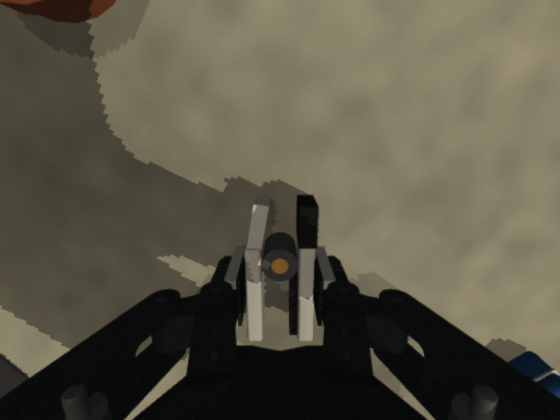

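The capo is gripped on its flats at 33.0 mm opening. I'll lift it high over the slide and carry it to the green well.

Emit:
servo_tool(rows=[{"x": 0, "y": 0, "z": -1.0, "turn": 0, "fingers": 2.8}, {"x": 0, "y": 0, "z": -3.0, "turn": 0, "fingers": 2.8}, {"x": 0, "y": 0, "z": -4.0, "turn": 0, "fingers": 2.8}, {"x": 0, "y": 0, "z": -3.0, "turn": 0, "fingers": 2.8}, {"x": 0, "y": 0, "z": -1.0, "turn": 0, "fingers": 2.8}, {"x": 0.2, "y": 1.5, "z": 0, "turn": 0, "fingers": 2.8}, {"x": 0.2, "y": 3.0, "z": 0, "turn": 0, "fingers": 2.8}, {"x": 0.2, "y": 3.6, "z": 0, "turn": 0, "fingers": 2.8}, {"x": 0.2, "y": 3.6, "z": 0, "turn": 0, "fingers": 2.8}, {"x": 0.2, "y": 3.6, "z": 0, "turn": 0, "fingers": 2.8}])

```text
clock: 14.93
position: [544.2, -141.1, 121.8]
ee_rot: [-0.272, 0.962, 0.0, -0.001]
contact_force: [0.9, 0.9, -0.8]
gripper_width: 33.0
```

Emit:
servo_tool(rows=[{"x": 0.2, "y": 3.6, "z": 0, "turn": 0, "fingers": 2.8}, {"x": 0.2, "y": 3.6, "z": 0, "turn": 0, "fingers": 2.8}, {"x": 0.2, "y": 3.6, "z": 0, "turn": 0, "fingers": 2.8}, {"x": 0.2, "y": 2.6, "z": 0, "turn": 0, "fingers": 2.8}, {"x": 0.28, "y": 1.33, "z": 0, "turn": 0, "fingers": 2.8}, {"x": 0, "y": 0, "z": 0, "turn": 6.2, "fingers": 2.8}, {"x": 0, "y": 0, "z": 0, "turn": 6.2, "fingers": 2.8}, {"x": 0, "y": 0, "z": 0, "turn": 6.2, "fingers": 2.8}, {"x": 0, "y": 0, "z": 0, "turn": 6.1, "fingers": 2.8}, {"x": 0, "y": 0, "z": 0, "turn": 6.0, "fingers": 2.8}])

```text
clock: 15.77
position: [459.1, -22.2, 122.2]
ee_rot: [-0.005, 1.0, 0.0, -0.0]
contact_force: [-0.2, -0.2, -0.4]
gripper_width: 32.8
```

Emit:
servo_tool(rows=[{"x": 0, "y": 0, "z": 0, "turn": 0, "fingers": 2.8}, {"x": 0, "y": 0, "z": 0, "turn": 0, "fingers": 2.8}])

```text
clock: 15.93
position: [459.4, -22.2, 122.2]
ee_rot: [-0.009, 1.0, -0.0, -0.0]
contact_force: [0.1, -0.2, -1.2]
gripper_width: 32.6
```

```bash
python3 - <<'E'
from h import *
s,R,m,p,d=snap("w13")
togo(460,-22.2,91.0)
for y,z in((-22.2,0),):pass
# held capo: ends at z = TCP-2.8+22
z=s["position"][2]-2.8+22
hsv=cv2.cvtColor(p,cv2.COLOR_RGB2HSV)
cv2.imwrite("pics/w13z.png",cv2.resize(p[170:360,190:370],None,fx=3,fy=3)[...,::-1])
E
```

```text
t 15.93 pos [459.4 -22.2 122.2] yawx -179.0 yawy 91.0 w 32.6 tiltz [-0.001 -0.    -1.   ]
to go tool x,y cm [-0.06  0.  ] dist 0.1
turn 0.01
```

View pics/w13.png

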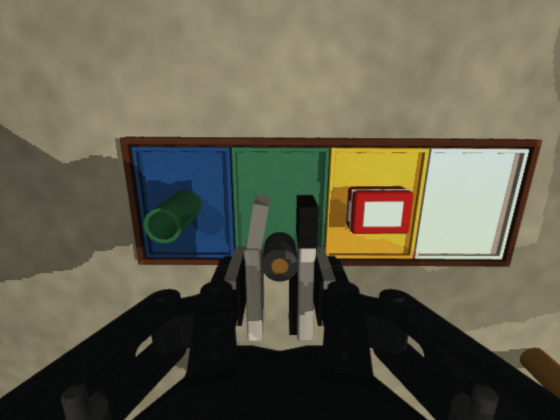

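View pics/w13z.png

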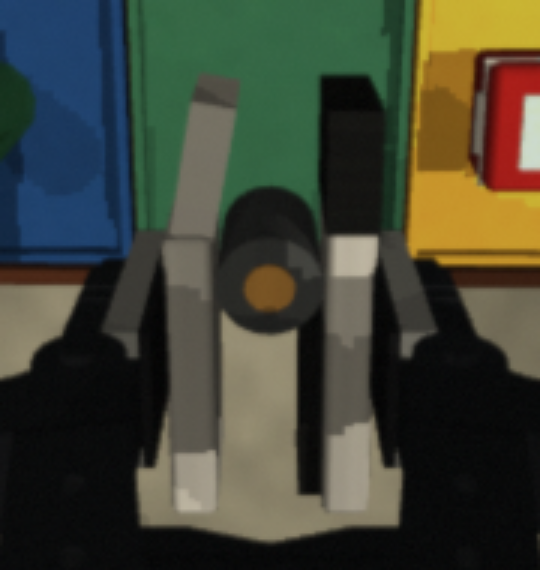

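```bash
python3 - <<'E'
from h import *
m=arm.camera_model("wrist")
for z in(140.4,141.4,142.4): print(z,ray(m,[[280,205.5],[280,340]],z)[:,:2].round(1).tolist(),ray(m,[[244,255],[316,255]],z)[:,:2].round(1).tolist())
print(ray(m,[[280,149],[280,256]],12)[:,:2].round(1))
E
```

```text
140.4 [[422.6, -22.5], [495.0, -21.2]] [[447.0, -38.9], [446.4, -5.2]]
141.4 [[422.3, -22.5], [494.1, -21.2]] [[446.5, -38.8], [446.0, -5.3]]
142.4 [[422.0, -22.5], [493.2, -21.2]] [[446.0, -38.7], [445.5, -5.4]]
[[409.4 -22.4]
 [510.2 -20.6]]
```

The held capo spans x 422–494, so its centre is about 1.6 mm short of the green well's centre. I'll correct that, lower, and open slightly.

Emit:
servo_tool(rows=[{"x": -0.15, "y": 0, "z": 2.0, "turn": 0, "fingers": 2.8}, {"x": 0, "y": 0, "z": 3.5, "turn": 0, "fingers": 2.8}, {"x": 0, "y": 0, "z": 3.0, "turn": 0, "fingers": 2.8}, {"x": 0, "y": 0, "z": 1.5, "turn": 0, "fingers": 2.8}, {"x": 0, "y": 0, "z": 0.8, "turn": 0, "fingers": 2.8}, {"x": 0, "y": 0, "z": 0.3, "turn": 0, "fingers": 2.8}, {"x": 0, "y": 0, "z": 0, "turn": 0, "fingers": 2.8}, {"x": 0, "y": 0, "z": 0, "turn": 0, "fingers": 2.8}, {"x": 0, "y": 0, "z": 0, "turn": 0, "fingers": 2.8}])

```text
clock: 16.73
position: [462.2, -21.9, 12.5]
ee_rot: [-0.008, 1.0, 0.0, 0.001]
contact_force: [0.5, -0.3, -0.4]
gripper_width: 32.9
```

Emit:
servo_tool(rows=[{"x": 0.05, "y": 0, "z": 0.15, "turn": 0, "fingers": 2.8}, {"x": 0, "y": 0, "z": 0, "turn": 0, "fingers": 2.8}, {"x": 0, "y": 0, "z": 0, "turn": 0, "fingers": 2.8}])

```text
clock: 16.98
position: [460.9, -22.1, 10.3]
ee_rot: [-0.008, 1.0, 0.0, 0.0]
contact_force: [0.6, -0.6, -1.6]
gripper_width: 32.7
```

Emit:
servo_tool(rows=[{"x": 0, "y": 0, "z": 0, "turn": 0, "fingers": 4.3}, {"x": 0, "y": 0, "z": 0, "turn": 0, "fingers": 4.3}, {"x": 0, "y": 0, "z": 0, "turn": 0, "fingers": 4.3}, {"x": 0, "y": 0, "z": 0, "turn": 0, "fingers": 4.3}, {"x": 0, "y": 0, "z": -0.8, "turn": 0, "fingers": 4.3}, {"x": 0, "y": 0, "z": -2.0, "turn": 0, "fingers": 4.3}, {"x": 0, "y": 0, "z": -4.0, "turn": 0, "fingers": 4.3}, {"x": 0, "y": 0, "z": -4.0, "turn": 0, "fingers": 8.5}, {"x": 0, "y": 0, "z": -4.0, "turn": 0, "fingers": 8.5}, {"x": 0, "y": 0, "z": -1.0, "turn": 0, "fingers": 8.5}])

```text
clock: 17.82
position: [464.2, -21.7, 175.0]
ee_rot: [-0.008, 1.0, 0.001, 0.006]
contact_force: [0.8, -0.4, 0.3]
gripper_width: 77.4
```

Emit:
servo_tool(rows=[{"x": 0, "y": 0, "z": 0, "turn": 0, "fingers": 8.5}, {"x": 0, "y": 0, "z": 0, "turn": 0, "fingers": 8.5}])

```text
clock: 17.98
position: [460.6, -22.0, 168.8]
ee_rot: [-0.007, 1.0, 0.001, 0.001]
contact_force: [-0.6, 0.4, -0.9]
gripper_width: 85.0
```

```bash
python3 - <<'E'
from h import *
s,R,m,p,d=snap("w14")
togo(424,-310,170)
cv2.imwrite("pics/w14z.png",cv2.resize(p[130:260,190:370],None,fx=4,fy=4,interpolation=cv2.INTER_CUBIC)[...,::-1])
E
```

```text
t 17.98 pos [460.6 -22.  168.8] yawx -179.1 yawy 90.9 w 85.0 tiltz [ 0.002  0.001 -1.   ]
to go tool x,y cm [  4.02 -28.72] dist 29.0
turn -79.15
```

View pics/w14.png

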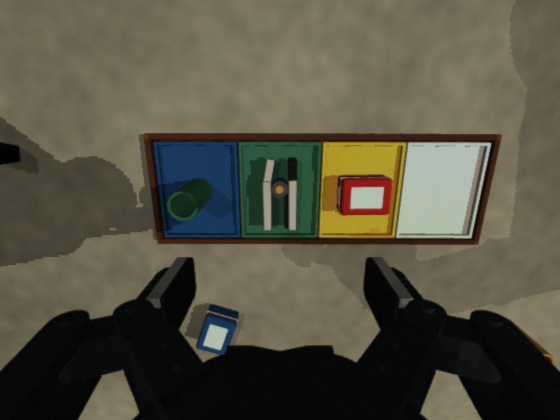

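View pics/w14z.png

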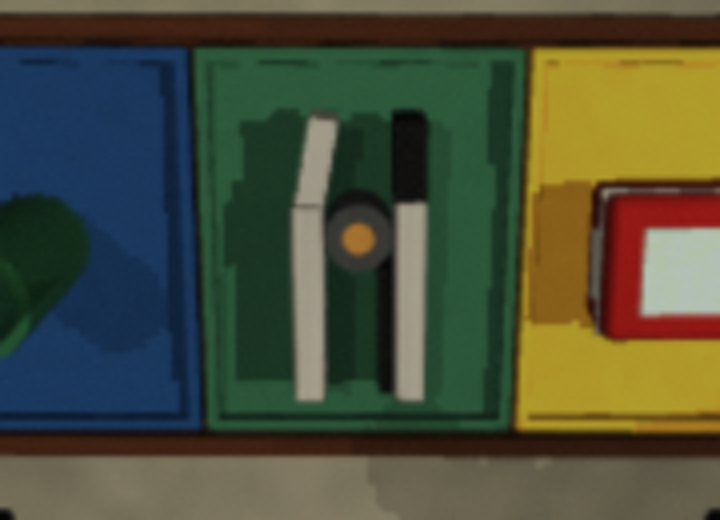

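The capo lies lengthwise in the green well at (280,194). I'll check it numerically.

```bash
python3 - <<'E'
from h import *
m=arm.camera_model("wrist")
B=ray(m,[[263.5,230.2],[296.2,230.2]],29)[:,:2];T=ray(m,[[296,158.5]],29)[0,:2]
print(B.round(1),T.round(1),"centre x",(B[0,0]+T[0])/2,"y",B[:,1].mean())
hsv=cv2.cvtColor(np.load("w14.npz")["p"],cv2.COLOR_RGB2HSV);H,S,V=[hsv[...,i].astype(int) for i in range(3)]
for n,mk,z in(("green",(abs(H-70)<20)&(S>80),12),("blue",(abs(H-110)<12)&(S>120),12),("yel",(abs(H-25)<8)&(S>150),12),("white",(S<60)&(V>150),12)):
    for b in blobs(mk,2500): print(n,rect(m,b,z))
print("slide rim",ray(m,[[182,207]],67)[0].round(1))
E
```

```text
[[495.4 -38. ]
 [494.9  -4.1]] [421.2  -6.6] centre x 458.2928253033332 y -21.056249962869707
green [458.4 -22.5 102.7  84.4   0.8]
blue [ 459.1 -107.4  103.7   84.8    0.8]
yel [457.3  62.7 105.1  85.1   0.7]
white [456.5 148.6 102.1  82.9   0.6]
slide rim [ 460.1 -107.2   67. ]
```

The capo reads (458.3,-21.1) against the well's (458.4,-22.5) in the same view, so it is centred. Next is the battery.

Emit:
servo_tool(rows=[{"x": 0.5, "y": -3.59, "z": 0, "turn": 0, "fingers": 8.5}, {"x": 0.5, "y": -3.59, "z": 0, "turn": 0, "fingers": 8.5}, {"x": 0.5, "y": -3.59, "z": 0, "turn": 0, "fingers": 8.5}, {"x": 0.5, "y": -3.59, "z": 0, "turn": 0, "fingers": 8.5}, {"x": 0.5, "y": -3.59, "z": 0, "turn": 0, "fingers": 8.5}, {"x": 0.5, "y": -3.59, "z": 0, "turn": 0, "fingers": 8.5}, {"x": 0.5, "y": -3.59, "z": 0, "turn": 0, "fingers": 8.5}, {"x": 0.5, "y": -3.59, "z": 0, "turn": 0, "fingers": 8.5}, {"x": 0, "y": 0, "z": 0, "turn": -6.6, "fingers": 8.5}, {"x": 0, "y": 0, "z": 0, "turn": -6.6, "fingers": 8.5}])

```text
clock: 18.87
position: [423.3, -311.5, 165.2]
ee_rot: [-0.123, 0.992, 0.001, -0.002]
contact_force: [-0.3, -0.2, -0.5]
gripper_width: 85.1
```

Emit:
servo_tool(rows=[{"x": 0, "y": 0, "z": 0, "turn": -6.6, "fingers": 8.5}, {"x": 0, "y": 0, "z": 0, "turn": -6.6, "fingers": 8.5}, {"x": 0, "y": 0, "z": 0, "turn": -6.6, "fingers": 8.5}, {"x": 0, "y": 0, "z": 0, "turn": -6.6, "fingers": 8.5}, {"x": 0, "y": 0, "z": 0, "turn": -6.6, "fingers": 8.5}, {"x": 0, "y": 0, "z": 0, "turn": -6.6, "fingers": 8.5}, {"x": 0, "y": 0, "z": 0, "turn": -6.6, "fingers": 8.5}, {"x": 0, "y": 0, "z": 0, "turn": -6.6, "fingers": 8.5}, {"x": 0, "y": 0, "z": 0, "turn": -6.6, "fingers": 8.5}, {"x": 0, "y": 0, "z": 0, "turn": -6.6, "fingers": 8.5}])

```text
clock: 19.7
position: [424.0, -309.4, 165.6]
ee_rot: [-0.645, 0.764, 0.002, -0.001]
contact_force: [-0.3, -0.6, 0.4]
gripper_width: 85.0
```

Emit:
servo_tool(rows=[{"x": 0, "y": 0, "z": 0, "turn": 0, "fingers": 8.5}, {"x": 0, "y": 0, "z": 0, "turn": 0, "fingers": 8.5}])

```text
clock: 19.87
position: [424.3, -309.6, 166.2]
ee_rot: [-0.642, 0.767, 0.002, -0.001]
contact_force: [0.8, 0.1, -0.2]
gripper_width: 85.0
```

```bash
python3 - <<'E'
from h import *
s,R,m,p,d=snap("w15")
cv2.imwrite("pics/w15z.png",cv2.resize(p[150:260,210:360],None,fx=5,fy=5,interpolation=cv2.INTER_CUBIC)[...,::-1])
hsv=cv2.cvtColor(p,cv2.COLOR_RGB2HSV);H,S,V=[hsv[...,i].astype(int) for i in range(3)]
for b in blobs((H<20)&(S>120)&(V>90),100):
    r=rect(m,b,46);print(b.sum(),r,np.argwhere(b).min(0),np.argwhere(b).max(0));togo(r[0],r[1])
E
```

```text
t 19.87 pos [ 424.3 -309.6  166.2] yawx -100.1 yawy 169.9 w 85.0 tiltz [-0.003  0.001 -1.   ]
1614 [ 533.7 -471.8  149.9   19.1   11.7] [ 5 35] [ 81 198]
to go tool x,y cm [ 14.05 -13.59] dist 19.5
3823 [ 549.9 -416.2   58.4   56.1  -15.2] [72 78] [142 147]
to go tool x,y cm [  8.29 -14.21] dist 16.5
421 [ 422.7 -311.    25.4   17.7   79.4] [187 271] [213 290]
to go tool x,y cm [0.16 0.15] dist 0.2
```

View pics/w15.png

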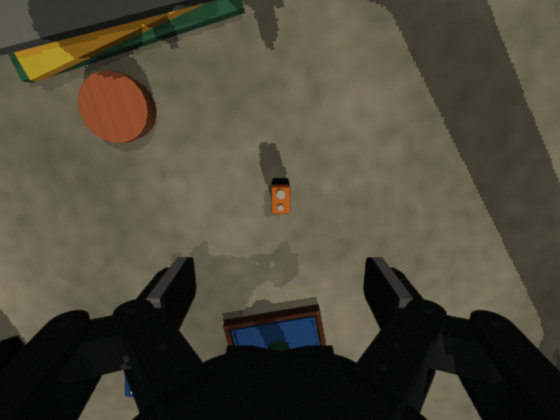

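View pics/w15z.png

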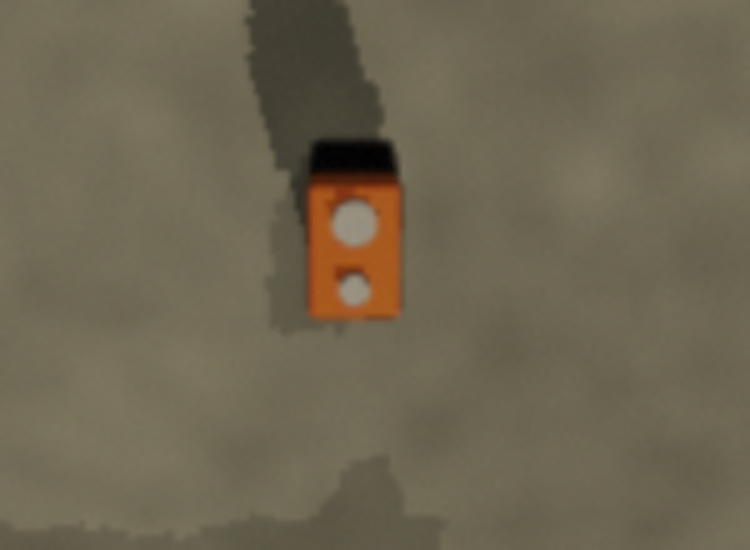

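The battery's top is at (280.5,200), square to the jaws and about 2 mm off. I'll go down and grip.

Emit:
servo_tool(rows=[{"x": 0.14, "y": 0.13, "z": 2.0, "turn": 0.4, "fingers": 8.5}, {"x": 0, "y": 0, "z": 4.0, "turn": 0, "fingers": 8.5}, {"x": 0, "y": 0, "z": 4.0, "turn": 0, "fingers": 8.5}, {"x": 0, "y": 0, "z": 3.0, "turn": 0, "fingers": 8.5}, {"x": 0, "y": 0, "z": 1.6, "turn": 0, "fingers": 8.5}, {"x": 0, "y": 0, "z": 0.8, "turn": 0, "fingers": 8.5}, {"x": 0, "y": 0, "z": 0, "turn": 0, "fingers": 8.5}, {"x": 0, "y": 0, "z": 0, "turn": 0, "fingers": 8.5}, {"x": 0, "y": 0, "z": 0, "turn": 0, "fingers": 4.0}, {"x": 0, "y": 0, "z": 0, "turn": 0, "fingers": 4.0}])

```text
clock: 20.75
position: [424.7, -311.5, 15.3]
ee_rot: [-0.641, 0.768, -0.001, 0.001]
contact_force: [0.2, 0.7, -0.3]
gripper_width: 63.4
```

Emit:
servo_tool(rows=[{"x": 0, "y": 0, "z": 0, "turn": 0, "fingers": 4.0}, {"x": 0, "y": 0, "z": 0, "turn": 0, "fingers": 1.2}, {"x": 0, "y": 0, "z": 0, "turn": 0, "fingers": 1.2}, {"x": 0, "y": 0, "z": 0, "turn": 0, "fingers": 1.2}, {"x": 0, "y": 0, "z": 0, "turn": 0, "fingers": 1.2}, {"x": 0, "y": 0, "z": 0, "turn": 0, "fingers": 1.2}, {"x": 0, "y": 0, "z": 0, "turn": 0, "fingers": 1.2}])

```text
clock: 21.33
position: [424.0, -311.3, 14.4]
ee_rot: [-0.641, 0.768, -0.001, 0.0]
contact_force: [-1.0, 1.1, 5.4]
gripper_width: 17.1
```

```bash
python3 - <<'E'
from h import *
s,R,m,p,d=snap("w16")
togo(458.3,149,-178.9)
print(s["contact_force"])
E
```

```text
t 21.33 pos [ 424.  -311.3   14.4] yawx -100.3 yawy 169.7 w 17.1 tiltz [ 0.001 -0.001 -1.   ]
to go tool x,y cm [-45.9    4.87] dist 46.2
turn -11.4
[-1.0416759   1.12620481  5.36891279]
```

View pics/w16.png

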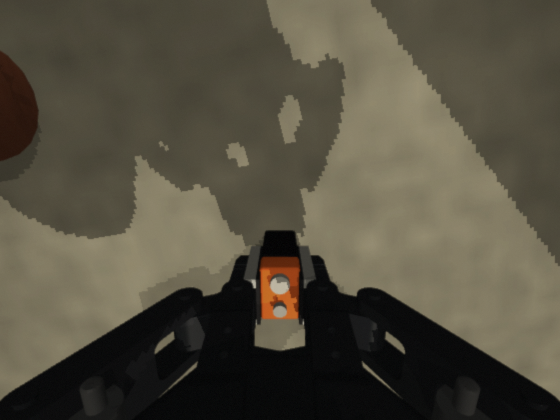

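The battery is gripped at 17.1 mm opening and upright, at (280,285). I'll carry it over the tray to the white well.

Emit:
servo_tool(rows=[{"x": 0, "y": 0, "z": -1.0, "turn": 0, "fingers": 1.2}, {"x": 0, "y": 0, "z": -3.0, "turn": 0, "fingers": 1.2}, {"x": 0, "y": 0, "z": -4.0, "turn": 0, "fingers": 1.2}, {"x": 0, "y": 0, "z": -3.0, "turn": 0, "fingers": 1.2}, {"x": 0, "y": 0, "z": -1.0, "turn": 0, "fingers": 1.2}, {"x": -1.5, "y": 0.2, "z": 0, "turn": 0, "fingers": 1.2}, {"x": -2.8, "y": 0.3, "z": 0, "turn": 0, "fingers": 1.2}, {"x": -3.5, "y": 0.4, "z": 0, "turn": 0, "fingers": 1.2}, {"x": -3.5, "y": 0.4, "z": 0, "turn": 0, "fingers": 1.2}, {"x": -3.5, "y": 0.4, "z": 0, "turn": 0, "fingers": 1.2}])

```text
clock: 22.22
position: [432.5, -161.1, 133.4]
ee_rot: [-0.64, 0.768, 0.001, -0.0]
contact_force: [1.5, 1.0, 0.5]
gripper_width: 16.8
```

Emit:
servo_tool(rows=[{"x": -3.5, "y": 0.4, "z": 0, "turn": 0, "fingers": 1.2}, {"x": -3.5, "y": 0.4, "z": 0, "turn": 0, "fingers": 1.2}, {"x": -3.5, "y": 0.4, "z": 0, "turn": 0, "fingers": 1.2}, {"x": -3.5, "y": 0.4, "z": 0, "turn": 0, "fingers": 1.2}, {"x": -3.5, "y": 0.4, "z": 0, "turn": 0, "fingers": 1.2}, {"x": -3.5, "y": 0.4, "z": 0, "turn": 0, "fingers": 1.2}, {"x": -3.5, "y": 0.4, "z": 0, "turn": 0, "fingers": 1.2}, {"x": -3.5, "y": 0.2, "z": 0, "turn": 0, "fingers": 1.2}, {"x": -2.0, "y": 0.17, "z": 0, "turn": 0, "fingers": 1.2}, {"x": -1.1, "y": 0, "z": 0, "turn": 0, "fingers": 1.2}])

```text
clock: 23.05
position: [457.7, 151.5, 133.5]
ee_rot: [-0.642, 0.767, 0.0, -0.0]
contact_force: [-0.1, -1.3, -0.1]
gripper_width: 16.7
```

Emit:
servo_tool(rows=[{"x": 0, "y": 0, "z": 0, "turn": -5.7, "fingers": 1.2}, {"x": 0, "y": 0, "z": 0, "turn": -5.7, "fingers": 1.2}, {"x": 0, "y": 0, "z": 0, "turn": 0, "fingers": 1.2}, {"x": 0, "y": 0, "z": 0, "turn": 0, "fingers": 1.2}])

```text
clock: 23.38
position: [457.5, 148.6, 133.5]
ee_rot: [0.713, -0.702, -0.0, 0.001]
contact_force: [-0.1, -1.4, -0.2]
gripper_width: 16.7
```

```bash
python3 - <<'E'
from h import *
s,R,m,p,d=snap("w17")
hsv=cv2.cvtColor(p,cv2.COLOR_RGB2HSV);H,S,V=[hsv[...,i].astype(int) for i in range(3)]
for n,mk,z in(("yel",(abs(H-25)<8)&(S>150),12),("white",(S<60)&(V>150),12),("orange",(H<20)&(S>150)&(V>90),s["position"][2]-14.4+46)):
    for b in blobs(mk,300): print(n,b.sum(),rect(m,b,z),np.argwhere(b).min(0),np.argwhere(b).max(0))
togo(458.3,149,-178.9)
E
```

```text
t 23.38 pos [457.5 148.6 133.5] yawx -89.1 yawy -179.1 w 16.7 tiltz [-0.001 -0.001 -1.   ]
yel 9721 [459.1  64.2 106.2  85.1   0.6] [ 52 215] [157 343]
white 426 [455.3  63.9  33.4  14.8 -88.4] [ 86 275] [127 292]
white 8077 [457.9 149.6 103.1  82.4   0.8] [159 223] [243 335]
orange 2600 [463.9  67.7  28.9  25.8 -87.9] [ 54 227] [139 302]
orange 392 [459.   85.9  39.9   1.5   0.8] [148 226] [152 332]
orange 1389 [457.9 147.5  25.6  16.3 -88.7] [267 260] [318 298]
to go tool x,y cm [-0.04 -0.07] dist 0.1
turn -0.21
```

View pics/w17.png

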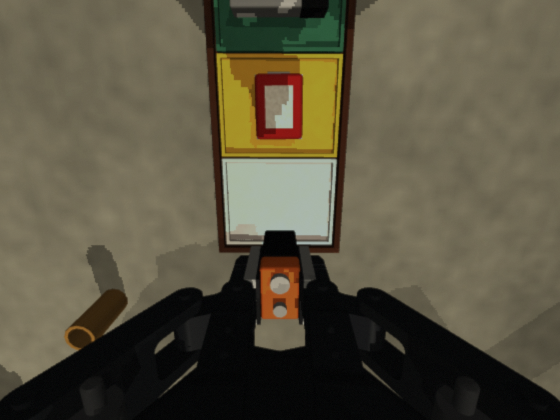

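The white well is centred at (457.9,149.4) and the held battery is at (457.9,147.5). I'll correct by 1.5 mm and lower.

Emit:
servo_tool(rows=[{"x": -0.15, "y": 0, "z": 2.0, "turn": 0, "fingers": 1.2}, {"x": 0, "y": 0, "z": 3.5, "turn": 0, "fingers": 1.2}, {"x": 0, "y": 0, "z": 3.0, "turn": 0, "fingers": 1.2}, {"x": 0, "y": 0, "z": 1.5, "turn": 0, "fingers": 1.2}, {"x": 0, "y": 0, "z": 0.7, "turn": 0, "fingers": 1.2}, {"x": 0, "y": 0, "z": 0.3, "turn": 0, "fingers": 1.2}, {"x": 0, "y": 0, "z": 0, "turn": 0, "fingers": 1.2}, {"x": 0, "y": 0, "z": 0, "turn": 0, "fingers": 1.2}, {"x": 0, "y": 0, "z": 0, "turn": 0, "fingers": 1.2}, {"x": 0, "y": 0, "z": 0, "turn": 0, "fingers": 1.2}])

```text
clock: 24.27
position: [458.6, 151.2, 24.9]
ee_rot: [0.714, -0.7, 0.0, -0.001]
contact_force: [-0.8, -0.2, -1.0]
gripper_width: 16.4
```

Emit:
servo_tool(rows=[{"x": 0.05, "y": 0, "z": 0.15, "turn": 0, "fingers": 1.2}, {"x": 0, "y": 0, "z": 0, "turn": 0, "fingers": 1.2}, {"x": 0, "y": 0, "z": 0, "turn": 0, "fingers": 1.2}, {"x": 0, "y": 0, "z": 0, "turn": 0, "fingers": 1.2}])

```text
clock: 24.6
position: [458.0, 150.3, 22.4]
ee_rot: [0.714, -0.7, 0.0, -0.0]
contact_force: [-0.3, 0.4, 0.2]
gripper_width: 16.8
```

Emit:
servo_tool(rows=[{"x": 0, "y": 0, "z": 0.08, "turn": 0, "fingers": 1.2}, {"x": 0, "y": 0, "z": 0, "turn": 0, "fingers": 1.2}, {"x": 0, "y": 0, "z": 0, "turn": 0, "fingers": 1.2}])

```text
clock: 24.85
position: [457.9, 150.2, 21.4]
ee_rot: [0.714, -0.7, -0.0, 0.0]
contact_force: [-0.5, -0.2, -0.1]
gripper_width: 16.5
```

Emit:
servo_tool(rows=[{"x": 0, "y": 0, "z": 0, "turn": 0, "fingers": 2.2}, {"x": 0, "y": 0, "z": 0, "turn": 0, "fingers": 3.2}, {"x": 0, "y": 0, "z": 0, "turn": 0, "fingers": 5.0}, {"x": 0, "y": 0, "z": 0, "turn": 0, "fingers": 5.0}, {"x": 0, "y": 0, "z": 0, "turn": 0, "fingers": 5.0}, {"x": 0, "y": 0, "z": -1.0, "turn": 0, "fingers": 5.0}, {"x": 0, "y": 0, "z": -3.0, "turn": 0, "fingers": 5.0}, {"x": 0, "y": 0, "z": -4.0, "turn": 0, "fingers": 8.5}, {"x": 0, "y": 0, "z": -4.0, "turn": 0, "fingers": 8.5}, {"x": 0, "y": 0, "z": -4.0, "turn": 0, "fingers": 8.5}])

```text
clock: 25.68
position: [457.4, 149.8, 183.2]
ee_rot: [0.714, -0.7, -0.0, 0.0]
contact_force: [0.1, 1.1, 0.1]
gripper_width: 83.8
```

Emit:
servo_tool(rows=[{"x": 0, "y": 0, "z": -1.0, "turn": 0, "fingers": 8.5}, {"x": 0, "y": 0, "z": 0, "turn": 0, "fingers": 8.5}, {"x": 0, "y": 0, "z": 0, "turn": 0, "fingers": 8.5}])

```text
clock: 25.93
position: [457.7, 150.3, 191.9]
ee_rot: [0.714, -0.701, -0.0, -0.001]
contact_force: [-0.4, -0.5, -1.5]
gripper_width: 84.8
```

```bash
python3 - <<'E'
from h import *
s,R,m,p,d=snap("w18")
hsv=cv2.cvtColor(p,cv2.COLOR_RGB2HSV);H,S,V=[hsv[...,i].astype(int) for i in range(3)]
for n,mk,z in(("yel",(abs(H-25)<8)&(S>150),12),("white",(S<60)&(V>150),12),("orange",(H<20)&(S>150)&(V>90),53),("red",((H<8)|(H>172))&(S>120)&(V>50),33)):
    for b in blobs(mk,250): print(n,b.sum(),rect(m,b,z),np.argwhere(b).min(0),np.argwhere(b).max(0))
q,_=arm.get_image("side");cv2.imwrite("pics/s18.png",q[...,::-1])
E
```

```text
t 25.93 pos [457.7 150.3 191.9] yawx -88.9 yawy -178.9 w 84.8 tiltz [ 0.001  0.001 -1.   ]
yel 6551 [4.589e+02 6.410e+01 1.067e+02 8.480e+01 3.000e-01] [ 63 228] [149 332]
white 695 [459.3  63.7  31.8  22.3 -89. ] [ 91 269] [123 290]
white 4529 [458.1 149.7 102.4  81.3   1. ] [151 233] [221 325]
orange 1581 [460.5  61.3  56.4  36.  -87.9] [ 69 258] [134 298]
orange 267 [458.8  97.5  82.6   7.4   1. ] [139 236] [147 323]
orange 322 [458.3 149.6  24.8  16.2 -89. ] [184 271] [208 287]
red 1104 [459.6  64.9  48.5  36.  -89.4] [ 81 261] [133 298]
```

View pics/w18.png

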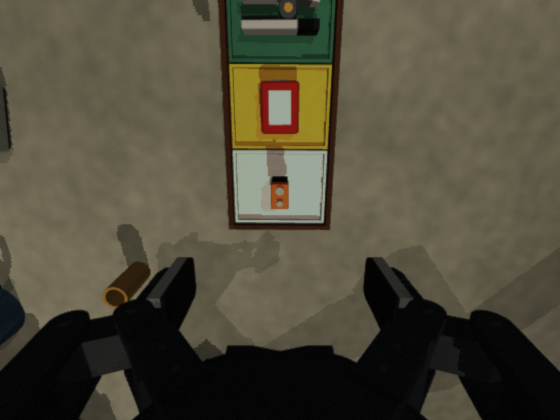

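View pics/s18.png

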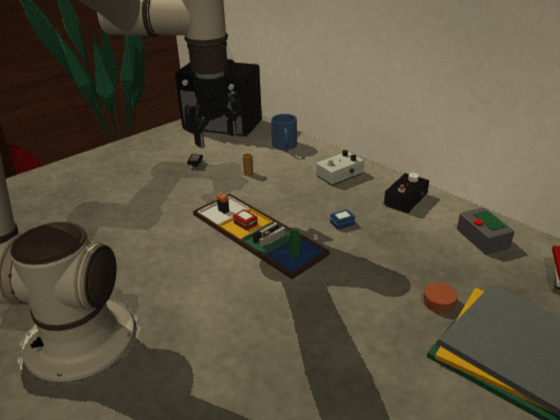

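In the wrist view the battery stands in the middle of the white well at (280,195). The side view shows all four pieces upright in their wells: battery (223,203), tin (245,218), capo (270,235), slide (294,243). The brass slide (248,165) and blue tin (343,218) are where they were. The gripper is clear, so I'll hand in.

```bash
python3 - <<'E'
from bench import arm
print(arm.job_done())
E
```

```text
the job is handed in; nothing more can be done
None
```

I packed all four pieces in the order asked and handed the job in at about 26 s of the 93 s allowed. No verdict was reported. The gripper was empty and well above the tray at the end.

Centres compared with their well centres, in mm, each pair measured from wrist pictures:

| Piece | Well | Piece centre | Well centre |
|---|---|---|---|
| Red tin | yellow | (459.6, 64.9) | (458.9, 64.1) |
| Glass slide | blue | (460.1, -107.2) | (459.1, -107.4) |
| Capo | green | (458.3, -21.1) | (458.4, -22.5) |
| Battery | white | (458.3, 149.6) | (458.1, 149.7) |

- **Way up:** The last side picture shows all four the same way up as before. The capo lies lengthwise in its well, within about a degree.
- **Left at home:** In the same picture the blue tin and brass slide are still standing where they were. I judged that by eye and did not measure it.
- **Checks that disagreed:** The top and wrist cameras differed by about 1–2 mm on well positions, which is within calibration. I used the wrist values. No check failed.
- **Refused calls:** The first two move calls were refused because some values were missing from their rows, and they moved nothing.

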